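Clip the cover onto the filter holder and keep it pressed

ROBOT

A 6-joint arm with a two-finger parallel gripper is mounted at the origin on a cart in front of the work surface, level with it; the furniture and walls round the work are solid. World frame = base frame: x ahead of the robot, y to its left, z up, the work surface at z = 0. Lengths are in mm, angles in rad, forces in N, time in s.
With the tool pointing down it reaches from about 300 to 950 mm from the base axis. Payload 3.1 kg.
Tool frame: the origin (TCP) lies midway between the tips of the shut fingers; the grasp point (between the pads) lies 19 mm behind it (bot.hold_point_z is the distance from the TCP to the grasp point, in mm); z points along the fingers, y is the line along which they close (so a half turn about z gives the same grasp; the last joint's range is limited). The gripper opens to 85 mm and grips with 20 to 120 N. Pads are 22 mm wide; open, the fingers measure 114 mm over their backs; the gripper's body (76 mm by 85 mm) begins 54 mm behind the grasp point. The pads swing forward as they close: fully open they stand 13 mm farther back than shut.
Start: joints at [-1.387, 0.308, 1.634, -0, 1.2, -0.07], TCP at [156.9, -604.991, 201.972] pointing down, gripper open.
Joint ranges: [-3.06, 3.06], [-0.79, 1.96], [0.05, 2.63], [-1.19, 4.34], [0.05, 2.64], [-2.94, 2.94]. Speed limits (rad/s): [2.79, 2.79, 3.14, 3.14, 3.14, 3.14].

INTERFACE

Orientations are given as a unit quaternion [w, x, y, z].
In Python, from station import bot gives the robot as it stands.
- The arm moves only by the shell command python3 inch.py [FORCE], which reads ROWS from standard input. ROWS is a JSON object with one list for each field, all of the same length, 1 to 8, a row being the entries at one place: aperture (the finger opening in mm), sx, sy, sz (the shift in mm), yaw (a turn about the tool's z in rad); each row shifts and turns the commanded pose from where the row before left it, along the tool's axes as they then stand; what a row does not reach is not made up. A row lasts 1/12 s, in which the tool goes at most 41.7 mm and 0.125 rad, less where a joint would pass 70% of its speed; a pose out of reach is approached as far as the arm can. The fingers move at their own pace and stop on an object; FORCE is the grip in N (left out, the last holds). Time passes only in rows, so rows that do not move let the fingers close. It prints the time, the measured TCP pose, the force, the opening and the grip force at its end. Input that does not fit is refused with a message, and nothing moves.
- bot.sense(): the state, without advancing time (a new reading comes with each control period).
- bot.snapshot(name): name is "scene" or "top" or "wrist"; returns the picture (384x512x3 uint8, red, green, blue); there is no depth.
- bot.get_calibration(name): a dict with "K" (3x3 intrinsics, pixels), "xyz" and "orientation" of the camera in the world. Camera axes: x right, y up, looking along -z (the intrinsics and any distortion apply to the point x, -y, -z); pixel columns grow to the right and rows downward; lengths in mm; the calibration is good to about 2 mm. A picture is of the moment at which its call begins: read the wrist's pose just before it. get_calibration takes no time and is no camera call; for the wrist camera it gives the pose at the moment of the call.
- bot.finish_job(): hands the job in; it is judged then, once.
The state is a dict: "t": time; "joint_pos": joint angles; "qvel": joint speeds; "tau": joint torques, N m; "position": TCP position; "orientation": TCP orientation; "contact_force": force on the tool from outside, world axes, zero at the start; "ft_torque": the same for the moment, N m; "gripper_width": finger opening in mm; "gripper_force": force on a finger pad.
Only numpy, scipy, OpenCV 4.12 (cv2) and the standard library are available. Lean on these libraries where they do the work, as an engineer would, in place of code of your own. Each camera call takes 0.05 s, during which the arm holds its last target. There are 200 camera calls.

TASK

Lift the loose steel lid off the instrument box by its knob and set it down right way up on the worktop, clear of the box. Take the clip cover out of the box by its rib and press it squarely down onto the sprung seal plate of the filter holder until both catches snap over its end lips, then keep pressing firmly so that the seal stays squeezed well beyond where the catches alone would hold it: finish while still holding the cover pressed down, without letting go. Leave the other things on the worktop where they are.

Things in the scene. Friction and masses are not known exactly. Their poses are not given: they have to be found in the camera images.
- tray: Fixed stainless tray of the instrument box: 6 mm flange plate 104 (x) x 140 (y) mm with a rim 82 x 117 mm outside, 3 mm thick, its top 20 mm above the worktop. Origin: centre of the underside, on the worktop; z up. At the start the lid stands on the flange round the rim and hides the clip cover. Free worktop for the lid: behind, about x 0.62 to 0.75, y -0.05 to 0.12.
- box_lid: Loose stainless lid, 0.25 kg, an upside-down pan 96 (x) x 131 (y) x 56 mm high; must rise 16 mm to clear the tray's rim (2.5 mm play round it). In the centre of its top a black knob: neck 14 mm thick from 56 to 64 mm, round grip of 22 mm diameter from 64 to 82 mm above the origin. Origin: centre of its lower edge (6 mm above the worktop at the start); z up.
- clip_cover: White plastic cover, 60 g, under the lid on the tray's plate. Block 44 (x) x 51 (y) x 10 mm; at each y end a lip 20 mm wide, 3.5 mm thick, level with the underside, out to y = +-32 mm. Grip rib 12 mm thick (x), 40 mm long (y), 10 to 48 mm above the underside: pinch it along x, fingertips 24 mm or more above the underside. Origin: centre of underside; z up. Fits either way round.
- holder: Fixed filter holder, base 78 (x) x 122 (y) x 10 mm. Guide frame 48 (x) x 55 (y) mm inside (2 mm play round the cover's block), top 36 mm above the worktop, upper 4 mm chamfered, side walls 7 mm thick; open in the middle of its y ends, where the catches stand. The cover goes in with its y along the holder's y. Origin: centre of the underside, on the worktop; z up.
- seal_plate: Sprung seal plate in the holder, 40 x 47 mm, black top 21.5 mm above the holder's origin when free. Its origin is the holder's origin when free and sinks with it. Spring 2.5 N/mm, hard stop after 5 mm (12.5 N). A clipped cover that is let go rests with its underside about 20.5 mm above the holder's origin, pushed up against the catches with about 2.5 N.
- catch_left (a joint): Angle (rad) of the sprung catch at the holder's +y end: 0 upright, positive bent outward. Hook with a sloping top and a flat underside 24 mm above the holder's origin. Bends once the cover's underside is down to about 30 mm, to about 0.17 rad, and snaps back near 0 at about 20.5 mm. Both catches together resist with about 8 to 18 N; then the force drops to a few N.
- catch_right (a joint): The same catch at the holder's -y end.
- timer: Bystander: flat white timer, 64 x 64 x 16 mm. Origin: centre of its underside.
- tape_roll: Bystander: roll of tape lying flat, 69 mm across, 18 mm high. Origin: centre of its underside.
- tweezers: Bystander: steel tweezers lying flat between box and holder, 126 mm long (its y), 16 mm wide, 8 mm high. Origin: centre of its underside.
- marker: Bystander: marker pen lying behind, 135 mm long (its y), 16 mm thick. Origin: centre of its underside.
- beaker: Bystander: clear beaker, 69 mm across, 85 mm high, standing behind. Origin: centre of its underside.
- amber_bottle: Bystander: brown bottle with a cap, 49 mm across, 132 mm high, standing behind. Origin: centre of its underside.

How it is judged:
By the outcome, as a careful person would: the job done as asked, in the order asked, and still so for the second after the job is handed in, while the arm keeps its last pose, push and grip.
It also fails if it takes over 61 s, if anything falls off the work surface, if the arm or the gripper's body presses on something with over 40 N, if the wrist force passes 120 N, or if a joint passes its speed limit or range.

## Working session

There is one attempt and no reset: what is moved stays moved. The work goes in short steps, Python scripts to look and compute and a shell command to move; the robot and the scene stay as the last step left them, time stands still between calls to the robot, and variables do not carry over. Pictures are saved under pics/ and viewed, at most 10 in all, crops included, and the job is handed in when it is done.

```bash
ls; mkdir -p pics
python3 - <<'E'
from station import bot
import cv2,numpy as np
np.set_printoptions(precision=4,suppress=True)
s=bot.sense();print(s)
for n in("scene","top"):
    im=bot.snapshot(n);cv2.imwrite(f"pics/{n}0.png",im[:,:,::-1]);c=bot.get_calibration(n);print(n,c)
E
```

```text
inch.py
pics
station.py
{'t': 0.0, 'joint_pos': array([-1.3867,  0.309 ,  1.6352,  0.    ,  1.1997, -0.0697]), 'qvel': array([ 0.0007, -0.0006,  0.0015,  0.0006, -0.0006,  0.0003]), 'tau': array([  0.0027, -41.5251, -27.6664,   0.0001,   0.0101,  -0.    ]), 'position': array([ 156.7571, -604.0824,  200.737 ]), 'orientation': array([-0.0012,  0.992 ,  0.1266, -0.0001]), 'contact_force': array([ 0.0519,  0.5362, -0.3135]), 'ft_torque': array([-0.0027,  0.0019, -0.0138]), 'gripper_force': 0.0, 'gripper_width': 85.46080068092242}
scene {'K': array([[430.9935,   0.    , 258.6208],
       [  0.    , 430.9935, 191.0141],
       [  0.    ,   0.    ,   1.    ]]), 'xyz': array([372.6802, 739.0946, 977.402 ]), 'orientation': array([-0.1598, -0.0489,  0.3178,  0.9333])}
top {'K': array([[346.6504,   0.    , 252.3251],
       [  0.    , 346.6504, 191.7505],
       [  0.    ,   0.    ,   1.    ]]), 'xyz': array([ 441.2186,   61.0655, 1093.0617]), 'orientation': array([-0.7014, -0.0503,  0.0615,  0.7084])}
```
View pics/top0.png

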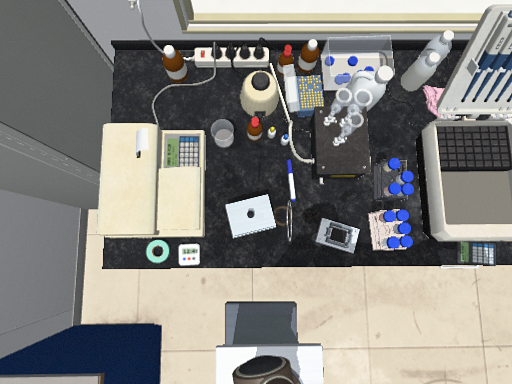

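View pics/scene0.png

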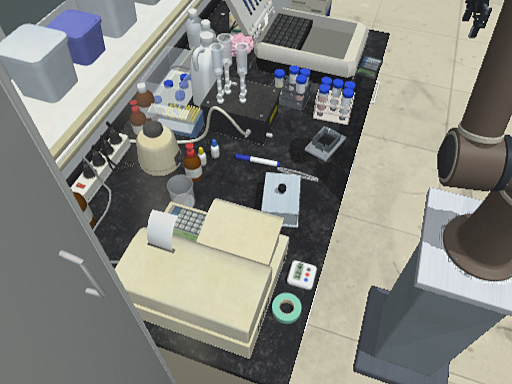

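The top view shows the lid with its knob at about (250,214), the holder at about (338,235), tweezers at (290,220) and marker at (291,180). In the scene view the knob is at (282,188) and the holder at (324,142). I'll measure these next.

Create h.py:
```python
import numpy as np,cv2
from station import bot
from scipy.spatial.transform import Rotation as R
np.set_printoptions(precision=3,suppress=True)
def q2R(q): return R.from_quat(np.roll(q,-1)).as_matrix()
def rays(c,px):
    px=np.atleast_2d(px).astype(float)
    d=np.linalg.solve(c["K"],np.c_[px,np.ones(len(px))].T).T*[1,-1,-1]
    return np.array(c["xyz"]),d@q2R(c["orientation"]).T
def plane(c,px,z):
    o,d=rays(c,px); return o+d*((z-o[2])/d[:,2])[:,None]
def proj(c,P):
    p=(np.atleast_2d(P)-c["xyz"])@q2R(c["orientation"])*[1,-1,-1]
    p=p@c["K"].T; return p[:,:2]/p[:,2:]
def tri(c1,p1,c2,p2):
    A=[];b=[]
    for c,p in((c1,p1),(c2,p2)):
        o,d=rays(c,p);d=d[0]/np.linalg.norm(d[0]);M=np.eye(3)-np.outer(d,d);A.append(M);b.append(M@o)
    return np.linalg.lstsq(np.vstack(A),np.hstack(b),rcond=None)[0]
def blob(mask,near,r=60):
    """largest component whose centroid lies within r px of near"""
    n,l,st,ce=cv2.connectedComponentsWithStats(mask.astype(np.uint8))
    k=[i for i in range(1,n) if np.hypot(*(ce[i]-near))<r]
    k=max(k,key=lambda i:st[i,4]); return l==k,ce[k],st[k]
def hull(m): return cv2.convexHull(np.argwhere(m)[:,::-1].astype(np.float32))[:,0]
def todelta(target,yaw_vec=None):
    s=bot.sense();Rm=q2R(s["orientation"]);d=Rm.T@(np.array(target)-s["position"])
    print("pos",s["position"],"tool delta",d)
    if yaw_vec is not None:
        v=Rm.T@np.array([*yaw_vec,0]);a=np.arctan2(v[1],v[0])-np.pi/2
        print("turn so tool y || vec:",(a+np.pi/2)%np.pi-np.pi/2)
```

Run:
```python
from h import *
T=cv2.imread("pics/top0.png");S=cv2.imread("pics/scene0.png");ct=bot.get_calibration("top");cs=bot.get_calibration("scene")
g=T.max(2).astype(int);gs=S.max(2).astype(int)
# knob: dark inside lid
mk,ck,st=blob((g<70)[:, :],(250,213),6);print("knob top",ck,st)
mk2,ck2,st2=blob((gs<70),(282,188),7);print("knob scene",ck2,st2)
print("knob tri",tri(ct,ck,cs,ck2), "plane80",plane(ct,ck,80),plane(cs,ck2,78))
# lid top
for nm,im,c,near in(("top",T,ct,(250,215)),("scene",S,cs,(282,195))):
    m,ce,st=blob(im.min(2)>150,near,12);h=hull(m);P=plane(c,h,62)[:,:2].astype(np.float32);print(nm,st,cv2.minAreaRect(P))
for nm,im,c,near in(("top",T,ct,(338,235)),("scene",S,cs,(324,142))):
    for th in(80,100,130):
        m,ce,st=blob(im.max(2)>th,near,12);P=plane(c,hull(m),10)[:,:2].astype(np.float32);print(nm,th,st,cv2.minAreaRect(P))
a=cv2.resize(T[160:270,190:390],None,fx=4,fy=4,interpolation=cv2.INTER_CUBIC);cv2.imwrite("pics/c1.png",a)
```

```text
knob top [250.219 213.875] [248 211   6   7  32]
knob scene [278.449 190.907] [  143    30   247   354 22427]
knob tri [542.785  51.165  58.097] plane80 [[537.348  50.964  80.   ]] [[542.417  66.245  78.   ]]
top [ 226  194   50   44 1430] ((535.2832641601562, 50.58243179321289), (100.41233825683594, 131.61895751953125), 13.648965835571289)Traceback (most recent call last):
  File "<stdin>", line 10, in <module>
  File "h.py", line 24, in blob
    k=max(k,key=lambda i:st[i,4]); return l==k,ce[k],st[k]
ValueError: max() iterable argument is empty
```

Run:
```python
from h import *
T=cv2.imread("pics/top0.png");ct=bot.get_calibration("top")
for p,z in(((338,235),36),((290,220),4),((291,180),8),((222,133),40),((254,127),60)):print(p,plane(ct,p,z)[0])
todelta([470,-190,200])
print(bot.get_calibration("wrist"),bot.sense()["position"])
cv2.imwrite("pics/c1.png",cv2.resize(T[160:270,190:390],None,fx=4,fy=4,interpolation=cv2.INTER_CUBIC))
```

```text
(338, 235) [ 474.581 -215.601   36.   ]
(290, 220) [524.031 -74.751   4.   ]
(291, 180) [651.34  -81.063   8.   ]
(222, 133) [798.028 137.079  40.   ]
(254, 127) [810.083  36.249  60.   ]
pos [ 156.763 -604.164  200.834] tool delta [ 407.187 -322.252    1.596]
{'K': array([[295.337,   0.   , 260.786],
       [  0.   , 295.337, 197.433],
       [  0.   ,   0.   ,   1.   ]]), 'xyz': array([ 224.132, -586.609,  371.671]), 'orientation': array([ 0.783, -0.109,  0.085, -0.606])} [ 156.763 -604.164  200.834]
```

View pics/c1.png

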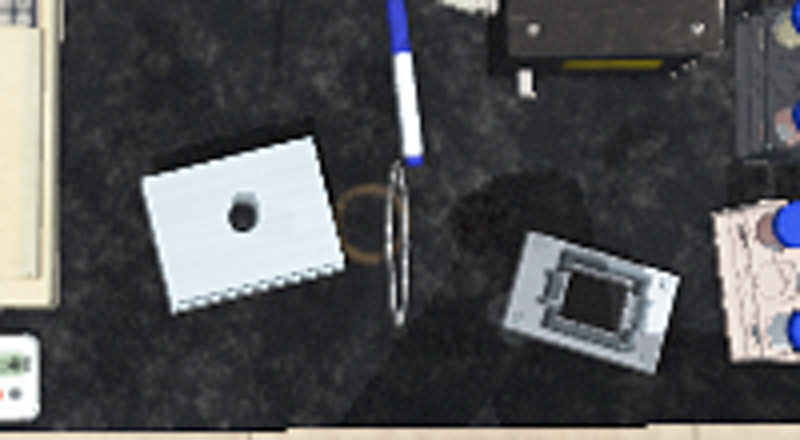

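The crop shows the lid turned about +14°, the holder about -15° (centre near (590,300) in the crop), with tweezers and marker between them. I'm moving over the holder for a wrist view.

```bash
echo '{"aperture": [85, 85, 85, 85, 85, 85], "sx": [31, 31, 31, 31, 31, 31], "sy": [-25, -25, -25, -25, -25, -25], "sz": [0, 0, 0, 0, 0, 0], "yaw": [0, 0, 0, 0, 0, 0]}' | python3 inch.py; echo '{"aperture": [85, 85, 85, 85, 85, 85, 85, 85], "sx": [31, 31, 31, 31, 31, 31, 0, 0], "sy": [-25, -25, -25, -25, -25, -25, 0, 0], "sz": [0, 0, 0, 0, 0, 0, 0, 0], "yaw": [0, 0, 0, 0, 0, 0, 0, 0]}' | python3 inch.py
python3 - <<'E'
from h import *
c=bot.get_calibration("wrist");print(bot.sense()["position"],c["xyz"],"axis",-q2R(c["orientation"])[:,2],plane(c,[260,197],20))
im=bot.snapshot("wrist");cv2.imwrite("pics/w1.png",im[:,:,::-1]);print(proj(c,[474,-215,36]))
E
```

```text
t: 0.6
position: [299.7, -411.1, 201.5]
orientation: [-0.0, 0.992, 0.126, -0.0]
contact_force: [1.6, -0.6, -0.7]
gripper_width: 84.9
gripper_force: 0.0
t: 1.27
position: [442.3, -219.2, 201.6]
orientation: [-0.0, 0.992, 0.129, -0.0]
contact_force: [-0.2, -0.7, -0.1]
gripper_width: 84.7
gripper_force: 0.0
[ 442.303 -219.224  201.577] [ 509.663 -201.006  372.337] axis [-0.266 -0.07  -0.961] [[ 412.46 -225.73   20.  ]]
[[264.673 147.917]]
```

View pics/w1.png

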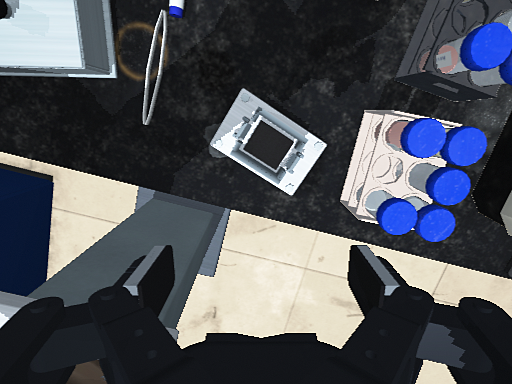

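The wrist view shows the holder whole, with the black seal plate at (269,145) and base corners near (243,89), (327,145), (293,194), (211,147).

Run:
```python
from h import *
W=cv2.imread("pics/w1.png");c=bot.get_calibration("wrist");g=W.max(2)
for th in(45,60,75):
    m,ce,st=blob(g<th,(269,145),8);P=plane(c,hull(m),21.5)[:,:2].astype(np.float32);r=cv2.minAreaRect(P);print("seal",th,st,r)
for th in(60,75,90,110):
    m,ce,st=blob(cv2.morphologyEx((g>th).astype(np.uint8),cv2.MORPH_OPEN,np.ones((3,3))),(269,142),12)
    P=plane(c,hull(m),10)[:,:2].astype(np.float32);print("base",th,st,cv2.minAreaRect(P))
print(plane(c,[[243,89],[327,145],[293,194],[211,147]],10))
```

```text
seal 45 [ 244  120   49   49 1268] ((475.9601745605469, -219.96046447753906), (45.31053924560547, 38.84092712402344), 71.86875915527344)
seal 60 [ 244  120   49   50 1304] ((475.9495544433594, -219.94503784179688), (45.874629974365234, 39.064056396484375), 72.11637115478516)
seal 75 [ 244  120   50   50 1317] ((476.076171875, -219.98590087890625), (45.874629974365234, 39.33026885986328), 72.11637115478516)
base 60 [ 209   88  118  108 5280] ((471.1100158691406, -218.67323303222656), (121.92237854003906, 88.01294708251953), 72.16580200195312)
base 75 [ 209   88  118  107 5080] ((471.0810852050781, -218.668701171875), (121.75140380859375, 87.9600601196289), 72.16287994384766)
base 90 [ 210   89  117  106 4784] ((475.8492736816406, -220.18478393554688), (121.6674575805664, 77.51199340820312), 72.2584457397461)
base 110 [ 210   89  117  106 4542] ((475.8716125488281, -220.1595001220703), (121.50935363769531, 77.4034194946289), 72.17428588867188)
[[ 529.366 -175.895   10.   ]
 [ 493.05  -289.77    10.   ]
 [ 423.373 -267.267   10.   ]
 [ 454.977 -154.014   10.   ]]
```

```bash
echo '{"aperture": [85, 85, 85, 85, 85, 85, 85, 85], "sx": [23, 23, 23, 23, 23, 23, 23, 0], "sy": [-34, -34, -34, -34, -34, -34, -34, 0], "sz": [0, 0, 0, 0, 0, 0, 0, 0], "yaw": [0, 0, 0, 0, 0, 0, 0, -0.12]}' | python3 inch.py; echo '{"aperture": [60, 60, 60, 60, 60, 60, 60, 60], "sx": [0, 0, 0, 0, 0, 0, 0, 0], "sy": [0, 0, 0, 0, 0, 0, 0, 0], "sz": [0, 0, 0, 0, 0, 0, 0, 0], "yaw": [-0.12, -0.12, -0.12, -0.12, -0.12, -0.12, -0.12, -0.12]}' | python3 inch.py;echo '{"aperture": [60, 60, 60, 60, 60, 60], "sx": [0, 0, 0, 0, 0, 0], "sy": [0, 0, 0, 0, 0, 0], "sz": [0, 0, 0, 0, 0, 0], "yaw": [-0.12, -0.12, -0.12, -0.12, 0, 0]}' | python3 inch.py
python3 - <<'E'
from h import *
c=bot.get_calibration("wrist")
im=bot.snapshot("wrist")[:,:,::-1];cv2.imwrite("pics/w2.png",im)
todelta([537,51,200],[np.cos(.238),np.sin(.238)])
print(proj(c,[[537,51,88],[537,51,70]]))
E
```

```text
t: 1.98
position: [539.7, 54.0, 202.1]
orientation: [-0.001, 0.982, 0.187, 0.001]
contact_force: [0.7, -0.7, 0.0]
gripper_width: 85.3
gripper_force: 0.0
t: 2.65
position: [537.5, 47.3, 201.6]
orientation: [-0.0, 0.785, 0.62, -0.001]
contact_force: [0.7, 0.5, 1.0]
gripper_width: 59.8
gripper_force: 0.0
t: 3.15
position: [537.6, 47.9, 201.7]
orientation: [-0.0, 0.618, 0.786, -0.0]
contact_force: [-0.6, 0.2, 0.6]
gripper_width: 60.0
gripper_force: 0.0
pos [537.634  48.197 201.743] tool delta [2.874 0.046 1.743]
turn so tool y || vec: 0.00011267158703009983
[[260.983 183.351]
 [260.985 179.409]]
```

View pics/w2.png

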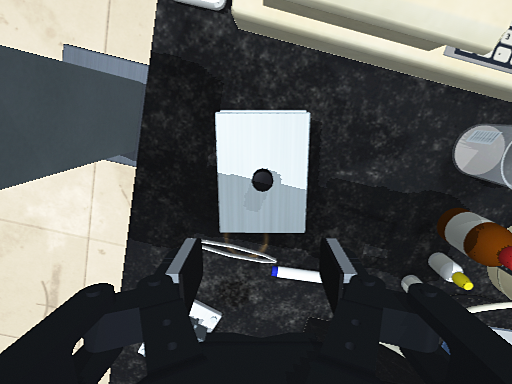

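The knob sits at about (262,180) between the open fingers, and the lid edges run vertical in the image, so the yaw is right.

Run:
```python
from h import *
W=cv2.imread("pics/w2.png");c=bot.get_calibration("wrist");g=W.max(2)
m,ce,st=blob(g<60,(262,180),6);print(ce,st,plane(c,ce,84))
m,ce,st=blob(W.min(2)>120,(262,172),14);
P=plane(c,hull(m),62)[:,:2].astype(np.float32);print(st,cv2.minAreaRect(P))
m2=hull(m);todelta([*plane(c,blob(g<60,(262,180),6)[1],84)[0][:2],69])
```

```text
[262.441 179.918] [252 169  21  23 354] [[537.86   54.165  84.   ]]
[  215   110    95   123 10616] ((537.1766967773438, 55.04119873046875), (96.51516723632812, 132.39401245117188), 13.653717041015625)
pos [537.634  48.197 201.743] tool delta [  5.766   1.699 132.742]
```

```bash
echo '{"aperture": [60, 60, 60, 60, 60, 60], "sx": [6, 0, 0, 0, 0, 0], "sy": [1.3, 0, 0, 0, 0, 0], "sz": [30, 36, 36, 21, 10, 0], "yaw": [0, 0, 0, 0, 0, 0]}' | python3 inch.py ; echo '{"aperture": [10, 10, 10, 10, 10, 10, 10], "sx": [0, 0, 0, 0, 0, 0, 0], "sy": [0, 0, 0, 0, 0, 0, 0], "sz": [0, 0, 0, 0, 0, 0, 0], "yaw": [0, 0, 0, 0, 0, 0, 0]}' | python3 inch.py 60
```

```text
t: 3.7
position: [535.0, 55.2, 66.2]
orientation: [-0.002, 0.617, 0.787, -0.002]
contact_force: [0.0, 0.7, 0.7]
gripper_width: 60.4
gripper_force: 0.0
t: 4.28
position: [537.8, 55.8, 69.5]
orientation: [0.0, 0.616, 0.788, 0.0]
contact_force: [-0.6, 0.4, 0.7]
gripper_width: 9.9
gripper_force: 0.0
```

Run:
```python
from h import *
c=bot.get_calibration("wrist");s=bot.sense()
im=bot.snapshot("wrist")[:,:,::-1];print(s["position"],s["gripper_width"],proj(c,[[537.9,54.2,88],s["position"]]))
t=bot.snapshot("scene")[:,:,::-1]
cv2.imwrite("pics/w3.png",np.hstack([cv2.resize(im,(400,300)),cv2.resize(t[120:270,200:400],(400,300),interpolation=cv2.INTER_CUBIC)]))
```

```text
[537.836  55.79   69.465] 9.869424076392669 [[260.131 245.403]
 [260.685 230.239]]
```

View pics/w3.png

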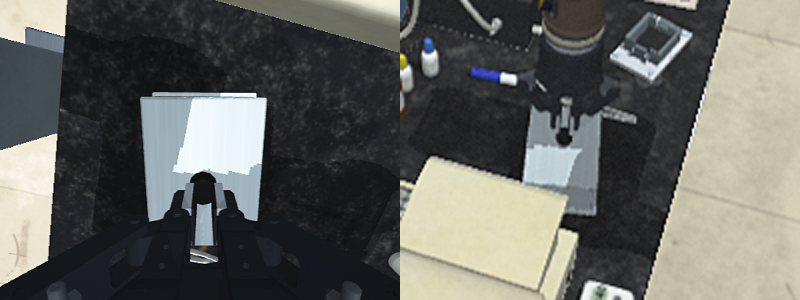

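Run:
```python
from h import *
c=bot.get_calibration("wrist");s=bot.sense()
im=bot.snapshot("wrist")[:,:,::-1];cv2.imwrite("pics/w3b.png",im);g=im.max(2)
col=g[100:260,255:266].mean(1);print(col.astype(int))
Rm=q2R(s["orientation"])
P=[np.array([537.9,54.2,z])+Rm[:,0]*k for z in(88,) for k in(-11,0,11)]+[s["position"]+Rm@[k,0,0] for k in(-11,0,11)]
print(proj(c,P)); L=np.array([537.5,55,62]);print(proj(c,[L+Rm[:,0]*65.5,L-Rm[:,0]*65.5]))
T=bot.snapshot("top")[:,:,::-1];ct=bot.get_calibration("top")
cv2.imwrite("pics/t3.png",np.hstack([cv2.resize(im[130:300,160:360],(400,340),interpolation=cv2.INTER_CUBIC),cv2.resize(T[180:250,210:290],(400,350),interpolation=cv2.INTER_CUBIC)[:340]]))
```

```text
[ 27  26  23  22  21  21  21  21  21  22  22  21  20  20  20  21  19  16
  74 191 197 194 195 146 167 249 193 246 252 251 250 250 250 250 250 250
 250 250 250 250 251 251 251 251 251 251 251 251 251 251 251 251 251 251
 251 251 251 251 251 251 251 251 251 251 251 251 251 251 251 251 251 251
 251 251 251 251 251 251 251 251 251 251 251 251 251 251 251 251 251 251
 251 251 251 251 251 251 251 251 251 251 251 251 251 251 251 252 252 252
 252 252 252 252 252 252 252 253 254 231 218 208  77   6  15  18  18  17
  17  17  17  17  25  31  29  27  26  25  26  26  26  26  26  26  25  25
  25  25  24  24  24  24  23  23  23  23  23  23  23  23  22  21]
[[260.547 263.369]
 [260.542 245.733]
 [260.536 227.441]
 [260.726 246.509]
 [260.724 230.294]
 [260.723 213.536]]
[[260.203 122.383]
 [260.311 313.695]]
```

View pics/t3.png

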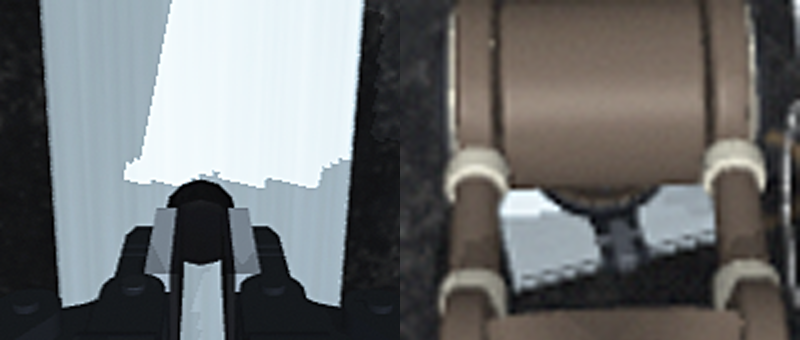

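The lid hasn't moved: its far edge is at row 123 as predicted. But the fingers look to sit above the knob. I'll open them and go down gently while watching the force.

```bash
echo '{"aperture": [40, 40, 40, 40], "sx": [0, 0, 0, 0], "sy": [0, 0, 0, 0], "sz": [0, 0, 0, 0], "yaw": [0, 0, 0, 0]}' | python3 inch.py; echo '{"aperture": [40, 40, 40], "sx": [0, 0, 0], "sy": [0, 0, 0], "sz": [2, 2, 0], "yaw": [0, 0, 0]}' | python3 inch.py |grep -v grip; echo '{"aperture": [40, 40, 40, 40], "sx": [0, 0, 0, 0], "sy": [0, 0, 0, 0], "sz": [1, 1, 1, 0], "yaw": [0, 0, 0, 0]}' | python3 inch.py |grep -v grip
```

```text
t: 4.82
position: [537.5, 55.7, 68.9]
orientation: [-0.0, 0.616, 0.788, -0.0]
contact_force: [0.2, -0.1, 0.0]
gripper_width: 40.3
gripper_force: 0.0
t: 5.07
position: [537.1, 55.7, 64.4]
orientation: [-0.0, 0.616, 0.788, -0.0]
contact_force: [0.1, -0.3, 0.2]
t: 5.4
position: [537.4, 55.7, 61.7]
orientation: [-0.0, 0.616, 0.788, -0.0]
contact_force: [-0.5, -0.5, -0.1]
```

```bash
echo '{"aperture": [40, 40, 40], "sx": [0, 0, 0], "sy": [0, 0, 0], "sz": [1, 1, 0], "yaw": [0, 0, 0]}' | python3 inch.py |grep -v grip; echo '{"aperture": [40, 40, 40], "sx": [0, 0, 0], "sy": [0, 0, 0], "sz": [1, 1, 0], "yaw": [0, 0, 0]}' | python3 inch.py |grep -v grip
```

```text
t: 5.65
position: [537.4, 55.7, 59.8]
orientation: [-0.0, 0.616, 0.788, -0.0]
contact_force: [0.1, -0.4, 0.2]
t: 5.9
position: [537.4, 55.7, 57.7]
orientation: [-0.0, 0.616, 0.788, -0.0]
contact_force: [0.4, 0.1, 0.3]
```

```bash
echo '{"aperture": [40, 40, 40], "sx": [0, 0, 0], "sy": [0, 0, 0], "sz": [2, 2, 0], "yaw": [0, 0, 0]}' | python3 inch.py |grep -v grip; echo '{"aperture": [40, 40, 40], "sx": [0, 0, 0], "sy": [0, 0, 0], "sz": [2, 2, 0], "yaw": [0, 0, 0]}' | python3 inch.py |grep -v grip
```

```text
t: 6.15
position: [537.1, 55.7, 53.5]
orientation: [-0.0, 0.616, 0.788, -0.0]
contact_force: [0.2, 0.7, 0.7]
t: 6.4
position: [537.1, 55.7, 49.5]
orientation: [-0.0, 0.616, 0.788, -0.0]
contact_force: [0.0, 0.2, -0.5]
```

Run:
```python
from h import *
im=bot.snapshot("wrist")[:,:,::-1];S=bot.snapshot("scene")[:,:,::-1]
cv2.imwrite("pics/w4.png",np.hstack([cv2.resize(im[130:300,160:360],(400,340),interpolation=cv2.INTER_CUBIC),cv2.resize(S[150:218,240:320],(400,340),interpolation=cv2.INTER_CUBIC)]))
```

```text
(no output)
```

View pics/w4.png

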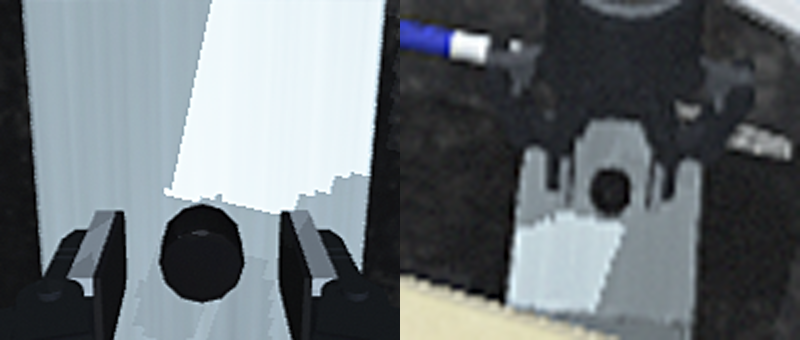

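The pads now flank the knob, which is at crop (202,255), but only its upper part. The real fingertips sit well behind the reported TCP, so I'll go about 9 mm lower and then close.

```bash
echo '{"aperture": [40, 40, 40], "sx": [-2, 0, 0], "sy": [0, 0, 0], "sz": [2, 2, 0], "yaw": [0, 0, 0]}' | python3 inch.py |grep -v grip; echo '{"aperture": [40, 40, 40], "sx": [0, 0, 0], "sy": [0, 0, 0], "sz": [2, 2, 0], "yaw": [0, 0, 0]}' | python3 inch.py |grep -v grip;echo '{"aperture": [10, 10, 10, 10, 10, 10], "sx": [0, 0, 0, 0, 0, 0], "sy": [0, 0, 0, 0, 0, 0], "sz": [0, 0, 0, 0, 0, 0], "yaw": [0, 0, 0, 0, 0, 0]}' | python3 inch.py 60
```

```text
t: 6.75
position: [537.7, 53.7, 45.5]
orientation: [-0.0, 0.616, 0.788, -0.0]
contact_force: [-0.1, -0.8, 0.4]
t: 7.0
position: [537.6, 53.8, 41.5]
orientation: [-0.0, 0.616, 0.788, -0.0]
contact_force: [-0.4, -0.3, -0.2]
t: 7.5
position: [538.2, 53.8, 42.1]
orientation: [0.0, 0.616, 0.788, 0.0]
contact_force: [-1.5, 1.3, 1.2]
gripper_width: 19.4
gripper_force: 58.9
```

```bash
echo '{"aperture": [10, 10, 10, 10, 10, 10, 10, 10], "sx": [0, 0, 0, 0, 0, 0, 0, 0], "sy": [0, 0, 0, 0, 0, 0, 0, 0], "sz": [-2, -3, -5, -5, -5, -10, 0, 0], "yaw": [0, 0, 0, 0, 0, 0, 0, 0]}' | python3 inch.py 70
python3 - <<'E'
from h import *
s=bot.sense();print(s["contact_force"],s["ft_torque"])
todelta([690,45,s["position"][2]])
E
```

```text
t: 8.17
position: [539.2, 53.8, 73.2]
orientation: [0.001, 0.616, 0.788, 0.001]
contact_force: [0.4, 0.7, -2.2]
gripper_width: 19.3
gripper_force: 68.6
[ 0.371  0.744 -2.206] [0.005 0.017 0.001]
pos [539.197  53.81   73.234] tool delta [-44.83  144.255   0.405]
```

```bash
echo '{"aperture": [10, 10, 10, 10, 10, 10, 10, 10], "sx": [-3, -6, -8, -8, -8, -6, -4, -2], "sy": [10, 20, 25, 25, 25, 20, 13, 6], "sz": [0, 0, 0, 0, 0, 0, 0, 0], "yaw": [0, 0, 0, 0, 0, 0, 0, 0]}' | python3 inch.py; echo '{"aperture": [10, 10, 10, 10, 10, 10, 10], "sx": [0, 0, 0, 0, 0, 0, 0], "sy": [0, 0, 0, 0, 0, 0, 0], "sz": [0, 10, 10, 8, 4, 2, 0], "yaw": [0, 0, 0, 0, 0, 0, 0]}' | python3 inch.py; echo '{"aperture": [10, 10, 10, 10], "sx": [0, 0, 0, 0], "sy": [0, 0, 0, 0], "sz": [1, 1, 0.7, 0], "yaw": [0, 0, 0, 0]}' | python3 inch.py
```

```text
t: 8.83
position: [691.4, 44.4, 71.4]
orientation: [0.001, 0.616, 0.787, 0.001]
contact_force: [-0.6, 0.3, -2.0]
gripper_width: 19.3
gripper_force: 69.2
t: 9.42
position: [687.8, 44.8, 37.1]
orientation: [-0.001, 0.616, 0.788, -0.0]
contact_force: [-0.7, 0.5, -1.9]
gripper_width: 19.5
gripper_force: 69.2
t: 9.75
position: [689.5, 44.8, 36.2]
orientation: [0.001, 0.616, 0.788, 0.001]
contact_force: [0.9, -0.3, 0.3]
gripper_width: 19.8
gripper_force: 69.6
```

The lid is down and its weight is off the wrist. I'll release it, go up and return over the tray.

```bash
echo '{"aperture": [50, 50, 50, 50, 50, 50, 50, 50], "sx": [0, 0, 0, 0, 0, 0, 0, 0], "sy": [0, 0, 0, 0, 0, 0, 0, 0], "sz": [0, 0, 0, 0, -20, -35, -35, -35], "yaw": [0, 0, 0, 0, 0, 0, 0, 0]}' | python3 inch.py; echo '{"aperture": [60, 60, 60, 60, 60, 60, 60], "sx": [10, 10, 10, 10, 0, 0, 0], "sy": [-36, -36, -36, -36, 0, 0, 0], "sz": [-20, -18, 0, 0, 0, 0, 0], "yaw": [0, 0, 0, 0, 0, 0, 0]}' | python3 inch.py
python3 - <<'E'
from h import *
c=bot.get_calibration("wrist");s=bot.sense()
im=bot.snapshot("wrist")[:,:,::-1];cv2.imwrite("pics/w5.png",im);print(s["position"])
E
```

```text
t: 10.42
position: [688.1, 44.8, 161.0]
orientation: [-0.001, 0.616, 0.788, -0.0]
contact_force: [0.9, -0.5, 0.0]
gripper_width: 50.0
gripper_force: 0.0
t: 11.0
position: [540.8, 49.0, 198.7]
orientation: [0.001, 0.616, 0.788, 0.001]
contact_force: [0.1, -0.7, 0.3]
gripper_width: 60.0
gripper_force: 0.0
[540.816  48.954 198.745]
```

View pics/w5.png

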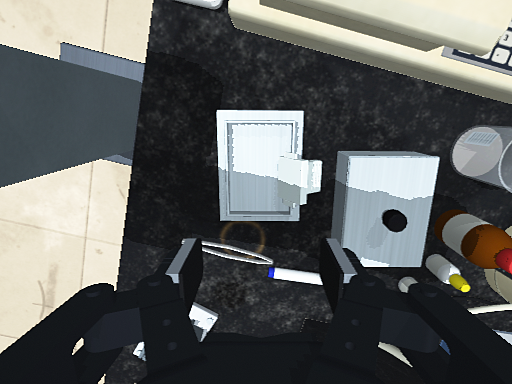

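The lid stands clear at about (388,210). But the clip cover at about (300,178) isn't flat: it looks tipped against the +x rim. My lid carry was too low and must have caught the rib. Before mending it, I'll gather several views into one picture.

```bash
cat > snap.py <<'E'
import sys,pickle
from h import *
c=bot.get_calibration("wrist");im=bot.snapshot("wrist")[:,:,::-1]
pickle.dump((c,im),open(f"pics/{sys.argv[1]}.pkl","wb"));print(bot.sense()["position"])
E
python3 snap.py A; echo '{"aperture": [60, 60, 60, 60, 60], "sx": [0, 0, 0, 0, 0], "sy": [30, 30, 20, 0, 0], "sz": [15, 15, 10, 0, 0], "yaw": [0, 0, 0, 0, 0]}' | python3 inch.py|head -2; python3 snap.py B; echo '{"aperture": [60, 60, 60, 60, 60, 60], "sx": [0, 0, 0, 0, 0, 0], "sy": [-40, -40, -40, -20, 0, 0], "sz": [0, 0, 0, 0, 0, 0], "yaw": [0, 0, 0, 0, 0, 0]}' | python3 inch.py|head -2;python3 snap.py C
python3 - <<'E'
import pickle
from h import *
S=bot.snapshot("scene")[:,:,::-1];cv2.imwrite("pics/sceneD.png",S);cs=bot.get_calibration("scene")
out=[]
ctr=[575,55,20]
for k in"ABC":
    c,im=pickle.load(open(f"pics/{k}.pkl","rb"));u,v=proj(c,ctr)[0].astype(int);print(k,u,v)
    u=min(max(u,66),512-67);v=min(max(v,50),384-51)
    out.append(cv2.resize(im[v-50:v+50,u-66:u+67],(400,300),interpolation=cv2.INTER_CUBIC)); print("crop origin",u-66,v-50)
u,v=proj(cs,ctr)[0].astype(int);print("S",u,v)
out.append(cv2.resize(S[v-38:v+37,u-50:u+50],(400,300),interpolation=cv2.INTER_CUBIC))
cv2.imwrite("pics/quad.png",np.vstack([np.hstack(out[:2]),np.hstack(out[2:])]))
E
```

```text
[541.944  48.847 198.865]
t: 11.52
position: [618.5, 68.2, 156.6]
[617.946  68.071 157.278]
t: 12.07
position: [481.2, 34.1, 159.1]
[482.69   34.295 159.399]
A 288 175
crop origin 222 125
B 218 183
crop origin 152 133
C 349 182
crop origin 283 132
S 267 197
```

View pics/quad.png

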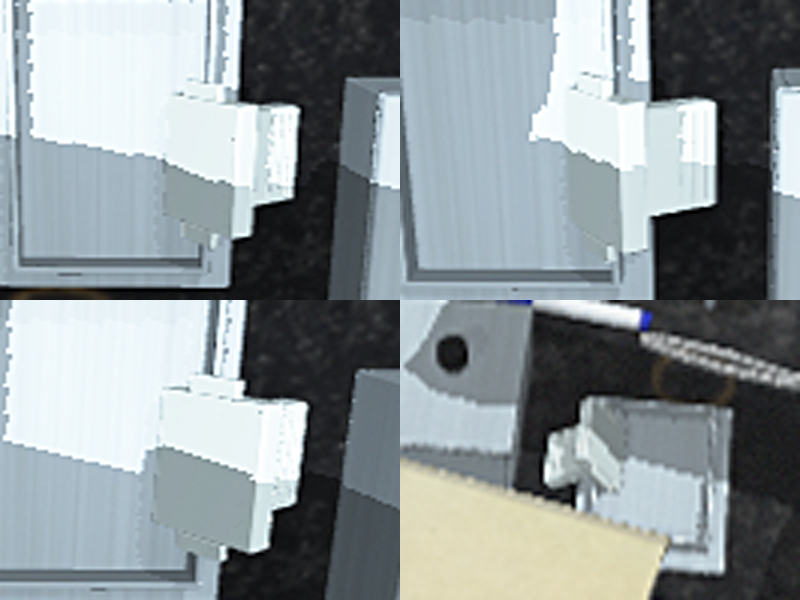

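The cover lies tipped over the +x rim. Its underside faces up and left, and the rib hangs outside the rim. I'll triangulate its corners from the three wrist views.

Run:
```python
import pickle
from h import *
C={k:pickle.load(open(f"pics/{k}.pkl","rb"))[0] for k in"ABC"}
pts={"rib far +y":dict(A=(321.3,160),B=(257.3,165.7),C=(385,166.3)),
"rib far -y":dict(A=(320.7,191.7),B=(256.3,202.3),C=(383,197)),
"E2 top +y":dict(A=(307.3,160),B=(233.7,166.3),C=(374.7,165.3)),
"E2 top -y":dict(A=(305.3,204.3),B=(234.7,216.3),C=(373,215.3)),
"E2 und -y":dict(A=(299.7,205),C=(367,214.7),B=(226,216)),
"E1 +y":dict(A=(277.7,156),B=(207.7,164.7),C=(336.3,162))}
y=.238;Rl=np.array([[np.cos(y),np.sin(y)],[-np.sin(y),np.cos(y)]])
for n,d in pts.items():
    k=sorted(d)
    A=[];b=[]
    for q in k:
        o,r=rays(C[q],d[q]);r=r[0]/np.linalg.norm(r[0]);M=np.eye(3)-np.outer(r,r);A.append(M);b.append(M@o)
    p=np.linalg.lstsq(np.vstack(A),np.hstack(b),rcond=None)[0]
    print(n,p,"tray frame",Rl@(p[:2]-[537.5,54.5]),"err",np.round([np.hypot(*(proj(C[q],p)[0]-d[q])) for q in k],1))
```

```text
rib far +y [611.17   80.796   7.54 ] tray frame [77.792  8.186] err [0.  0.7 0.6]
rib far -y [619.246  44.775  15.35 ] tray frame [ 77.149 -28.723] err [1.2 1.6 2.8]
E2 top +y [587.926  80.308  37.206] tray frame [55.089 13.192] err [0.7 0.3 0.5]
E2 top -y [599.86   31.747  44.977] tray frame [ 55.238 -36.814] err [0.7 0.4 0.4]
E2 und -y [591.848  31.612  50.137] tray frame [ 47.42  -35.056] err [1.3 0.7 0.9]
E1 +y [557.866  71.427   8.229] tray frame [23.783 11.648] err [1.1 1.7 0.5]
```

Tray-frame result: the block is tilted about 121°, its upper edge is at x≈55, the rib tip rests on the worktop at x≈77, and the centre is at y≈-11. The fingertips sit about 24 mm (shut) to 32 mm (60 open) behind the reported TCP.

Plan:
1. Pinch the rib by its ends, closing along tray y.
2. Lift it, and roll it upright by dragging its lower edge against the tray rim.
3. Regrasp it.

```bash
echo '{"aperture": [72, 72, 72, 72, 72, 72, 72, 72], "sx": [0, 0, 0, 0, 0, 0, 0, 0], "sy": [0, 0, 0, 0, 0, 0, 0, 0], "sz": [0, 0, 0, 0, 0, 0, 0, 0], "yaw": [0.121, 0.121, 0.121, 0.121, 0.121, 0.121, 0.121, 0.121]}' | python3 inch.py|head -2;  echo '{"aperture": [72, 72, 72, 72, 72, 72, 72], "sx": [0, 0, 0, 0, 0, 0, 0], "sy": [0, 0, 0, 0, 0, 0, 0], "sz": [0, 0, 0, 0, 0, 0, 0], "yaw": [0.121, 0.121, 0.121, 0.121, 0.121, 0, 0]}' | python3 inch.py|head -3
python3 - <<'E'
from h import *
todelta([606.2,59.6,-26],[-.2358,.9718])
E
```

```text
t: 12.83
position: [483.6, 34.7, 158.5]
t: 13.42
position: [483.0, 34.6, 158.3]
orientation: [0.0, 0.993, 0.122, 0.001]
pos [482.957  34.64  158.313] tool delta [125.426   5.529 184.447]
turn so tool y || vec: 0.006135999423906746
```

```bash
echo '{"aperture": [72, 72, 72, 72, 72], "sx": [41, 41, 30, 13.5, 0], "sy": [2, 2, 1.5, 0, 0], "sz": [0, 0, 0, 20, 0], "yaw": [0.006, 0, 0, 0, 0]}' | python3 inch.py|head -2; echo '{"aperture": [72, 72, 72, 72, 72, 72, 72, 72], "sx": [0, 0, 0, 0, 0, 0, 0, 0], "sy": [0, 0, 0, 0, 0, 0, 0, 0], "sz": [36, 38, 35, 25, 12, 5, 0, 0], "yaw": [0, 0, 0, 0, 0, 0, 0, 0]}' | python3 inch.py
```

```text
t: 13.83
position: [606.9, 59.2, 135.2]
t: 14.5
position: [606.4, 58.6, -11.5]
orientation: [0.0, 0.993, 0.117, 0.001]
contact_force: [-0.0, -0.3, 0.8]
gripper_width: 72.3
gripper_force: 0.0
```

```bash
echo '{"aperture": [56, 56, 56, 56, 56], "sx": [0, 0, 0, 0, 0], "sy": [0, 0, 0, 0, 0], "sz": [2, 2, 2, 0, 0], "yaw": [0, 0, 0, 0, 0]}' | python3 inch.py|grep -E 'pos|cont|wid'; echo '{"aperture": [56, 56, 56, 56], "sx": [0, 0, 0, 0], "sy": [0, 0, 0, 0], "sz": [2, 1, 1, 0], "yaw": [0, 0, 0, 0]}' | python3 inch.py|grep -E 'pos|cont|wid'
```

```text
position: [605.0, 58.6, -18.7]
contact_force: [0.5, -1.0, 0.2]
gripper_width: 55.9
position: [604.6, 58.6, -23.4]
contact_force: [0.8, 0.4, -0.3]
gripper_width: 55.6
```

```bash
echo '{"aperture": [32, 32, 32, 32, 32, 32], "sx": [0, 0, 0, 0, 0, 0], "sy": [0, 0, 0, 0, 0, 0], "sz": [0, 0, 0, 0, 0, 0], "yaw": [0, 0, 0, 0, 0, 0]}' | python3 inch.py 50
```

```text
t: 15.75
position: [604.9, 58.6, -23.0]
orientation: [-0.0, 0.993, 0.117, -0.0]
contact_force: [-1.2, 0.3, 1.5]
gripper_width: 38.2
gripper_force: 50.8
```

Gripped the rib ends (reading 38.2). Lifting.

```bash
echo '{"aperture": [32, 32, 32, 32, 32, 32, 32, 32], "sx": [0, 0, 0, 0, 0, 0, 0, 0], "sy": [0, 0, 0, 0, 0, 0, 0, 0], "sz": [-3, -7, -10, -10, -10, -10, 0, 0], "yaw": [0, 0, 0, 0, 0, 0, 0, 0]}' | python3 inch.py 60; python3 snap.py D
python3 - <<'E'
import pickle
from h import *
c,im=pickle.load(open("pics/D.pkl","rb"));cv2.imwrite("pics/D.png",im)
S=bot.snapshot("scene")[:,:,::-1];cv2.imwrite("pics/sD.png",S)
# white object mask in wrist image
m=(im.min(2)>110);n,l,st,ce=cv2.connectedComponentsWithStats(m.astype(np.uint8))
for i in range(1,n):
    if st[i,4]>150: print(st[i],ce[i].round(1),im[l==i].mean(0).round())
print(bot.sense()["position"],bot.sense()["contact_force"])
E
```

```text
t: 16.42
position: [606.1, 58.6, 28.5]
orientation: [0.0, 0.993, 0.117, 0.001]
contact_force: [-0.5, -0.2, -0.5]
gripper_width: 38.4
gripper_force: 61.7
[605.243  58.597  27.575]
[  187     0   304   195 51703] [332.2  94. ] [191. 182. 165.]
[ 436  168   62  116 2881] [465.3 224.8] [229. 226. 220.]
[ 216  234   91   81 6461] [260.7 275. ] [221. 218. 202.]
[ 151  236   59   49 1349] [171.6 252.6] [180. 169. 151.]
[313 237  32  34 505] [333.5 247.3] [172. 161. 144.]
[ 210  316  102   22 1792] [260.3 324.6] [221. 218. 203.]
[604.604  58.581  26.868] [-0.281 -0.253 -0.695]
```

The cover is held, with about 0.6 N of weight on the wrist. Revised plan:
1. Set it on the free worktop in front of the tray with the rib still pointing +x.
2. Regrip it by its lip ends, which act as a pivot.
3. Press the rib onto the tray's front rim to roll it upright.

```bash
echo '{"aperture": [32, 32, 32, 32, 32, 32, 32, 32], "sx": [-10, -20, -28, -30, -26, -15, -8, 0], "sy": [0, 0, 0, 0, 0, 0, 0, 0], "sz": [0, 0, 0, 0, 0, 0, 0, 0], "yaw": [0, 0, 0, 0, 0, 0, 0, 0]}' | python3 inch.py|grep -E 'pos|cont'; echo '{"aperture": [32, 32, 32, 32, 32, 32], "sx": [0, 0, 0, 0, 0, 0], "sy": [0, 0, 0, 0, 0, 0], "sz": [8, 12, 12, 8, 4, 0], "yaw": [0, 0, 0, 0, 0, 0]}' | python3 inch.py|grep -E 'pos|cont';echo '{"aperture": [32, 32, 32], "sx": [0, 0, 0], "sy": [0, 0, 0], "sz": [2, 2, 0], "yaw": [0, 0, 0]}' | python3 inch.py|grep -E 'pos|cont'
```

```text
position: [468.4, 26.5, 26.0]
contact_force: [-0.0, -0.5, -0.9]
position: [471.5, 26.8, -18.3]
contact_force: [-1.0, 0.2, -0.4]
position: [472.1, 26.7, -21.0]
contact_force: [0.0, -0.4, -0.5]
```

```bash
echo '{"aperture": [32, 32, 32, 32], "sx": [0, 0, 0, 0], "sy": [0, 0, 0, 0], "sz": [1, 1, 1, 0], "yaw": [0, 0, 0, 0]}' | python3 inch.py|grep -E 'pos|cont'; echo '{"aperture": [55, 55, 55, 55], "sx": [0, 0, 0, 0], "sy": [0, 0, 0, 0], "sz": [0, 0, 0, 0], "yaw": [0, 0, 0, 0]}' | python3 inch.py|grep -E 'pos|cont|wid'; echo '{"aperture": [55, 55, 80, 80, 80, 80, 80, 80], "sx": [0, 0, 0, 0, 0, 0, 0, 0], "sy": [0, 0, 0, 0, 0, 0, 0, 0], "sz": [-20, -35, -35, -35, -35, -20, 0, 0], "yaw": [0, 0, 0, 0, 0, 0, 0, 0]}' | python3 inch.py|grep -E 'pos|cont|wid'; python3 snap.py E;  python3 - <<'E'
import pickle
from h import *
c,im=pickle.load(open("pics/E.pkl","rb"))
hsv=cv2.cvtColor(im,cv2.COLOR_BGR2HSV)
for p in((480,20,3),(438,27,23)): print(proj(c,p))
u,v=proj(c,(450,22,20))[0].astype(int);print(u,v)
g=im[v-60:v+60:5,u-70:u+70:5].min(2);print(g)
E
```

```text
position: [472.2, 26.7, -23.1]
contact_force: [-2.3, 0.4, 5.5]
position: [471.6, 26.7, -24.1]
contact_force: [-0.2, -0.9, -0.8]
gripper_width: 55.2
position: [472.8, 26.7, 157.3]
contact_force: [-0.2, -0.2, -0.8]
gripper_width: 80.0
[471.28   26.715 155.637]
[[268.203 173.34 ]]
[[253.215 212.318]]
260 202
[[241 200  88 237 236 235 240 239 239 238 239 238 238 238 247 157 157 158
  158 159 156 157 157  66 146 149  28  16]
 [247 245  72 143 147 154 160 157 160 157 159 157 159 157 162 162 161 162
  162 161 161 160 160  81 151 155  32  24]
 [249 241 234 237 244 245 249 248 250 250 253 253 254 254 187 190 191 191
  191 191 189 188 189 188 145 156  27  35]
 [252 244 243 243 240 237 237 238 236 238 240 235 235 235 148 159 159 144
  145 150 154 142 143 143 147 162  18  31]
 [139 226 151 157 149 152 162 160 160 159 158 151 156 161  80  78  76  74
   73  73  71  71  70  45  45  17  20  16]
 [ 26  25  43  27  39  29  25  35  37  36  48  24  24  25  20  18  19  18
   24  16  17  22  26  21  21  17  22  19]
 [ 32  39  35  37  32  26  32  29  34  36  39 255 255 225 225 224 224 225
    0  19  16  19
[... 1315 characters left out ...]
 19  20  34  33  25  24  23  26  23  17  22  19  18  17  18  19  27  18
   22  20  29  20  19  20  20  25  27  28]
 [ 32  11  25  22  35  25  24  20  22  22  24  18  16  17  25  19  27  21
   30  21  19  18  20  29  19  21  20  24]
 [207  51 116 123  50  14  20  26  23  20  19  15  20  15  21  26  20  18
   34  25  23  25  22  20  21  24  23  27]
 [206 105 118  97  75  75  77  76  85  19  16  19  15  30  33  30  19  17
   19  21  20  23  23  20  35  20  19  20]
 [211 116 116  73  75  75  75  76  74  74  75  74  79  63  25  28  16  24
   19  19  20  19  20  21  26  20  22  19]
 [224 116 120  76  74  76  74  74  76  77  75  75  75  74  74  75  79  86
   35  12  16  20  23  27  23  20  20  20]]
```

The brightness grid shows the cover on the dark worktop, rib away from the robot (rows 172–200) and block with lips at rows 205–215. I'll measure it.

Run:
```python
import pickle
from h import *
c,im=pickle.load(open("pics/E.pkl","rb"));s=bot.sense()
m,ce,st=blob(im.min(2)>95,(262,195),20);print(st,ce)
for v in range(st[1],st[1]+st[3]):
    r=np.flatnonzero(m[v]); 
    print(v,r.min(),r.max(),int(im[v,262].min()),end=" | ")
print()
Rm=q2R(s["orientation"]);T=s["position"]
def tool(px,z): return (Rm.T@(plane(c,px,z)[0]-T))[:2]
print("rib tip top z10",tool((262,st[1]),10),"E2row bottom z44",tool((262,st[1]+st[3]-1),44))
```

```text
[ 230  171   61   45 1825] [260.567 194.31 ]
171 243 278 239 | 172 243 279 224 | 173 243 279 217 | 174 243 279 217 | 175 243 279 200 | 176 243 279 194 | 177 243 279 220 | 178 243 279 217 | 179 243 279 194 | 180 243 279 226 | 181 243 279 217 | 182 243 279 217 | 183 243 279 218 | 184 243 279 213 | 185 243 279 196 | 186 243 279 220 | 187 243 279 217 | 188 242 279 217 | 189 242 279 217 | 190 243 279 217 | 191 242 279 217 | 192 242 279 219 | 193 242 279 218 | 194 242 279 219 | 195 242 279 218 | 196 242 279 218 | 197 242 279 218 | 198 242 279 218 | 199 242 279 217 | 200 242 279 220 | 201 242 279 226 | 202 242 279 152 | 203 242 279 173 | 204 236 285 211 | 205 236 285 221 | 206 236 285 217 | 207 236 285 217 | 208 236 285 218 | 209 236 285 219 | 210 236 285 221 | 211 230 290 225 | 212 230 290 220 | 213 230 290 80 | 214 232 289 104 | 215 243 281 112 | 
rib tip top z10 [10.917  1.588] E2row bottom z44 [-28.083   1.445]
```

```bash
echo '{"aperture": [85, 85, 85, 85, 85, 85, 85, 85], "sx": [-20, -14, 0, 0, 0, 0, 0, 0], "sy": [1.5, 0, 0, 0, 0, 0, 0, 0], "sz": [0, 20, 35, 35, 35, 25, 12, 0], "yaw": [0, 0, 0, 0, 0, 0, 0, 0]}' | python3 inch.py|grep -E 'pos|cont'; echo '{"aperture": [85, 85, 85], "sx": [0, 0, 0], "sy": [0, 0, 0], "sz": [4, 3, 0], "yaw": [0, 0, 0]}' | python3 inch.py|grep -E 'pos|cont'; echo '{"aperture": [55, 55, 55, 55, 55, 55], "sx": [0, 0, 0, 0, 0, 0], "sy": [0, 0, 0, 0, 0, 0], "sz": [0, 0, 0, 0, 0, 0], "yaw": [0, 0, 0, 0, 0, 0]}' | python3 inch.py 30
```

```text
position: [432.5, 17.7, -11.1]
contact_force: [-1.0, 0.5, 0.7]
position: [439.1, 17.3, -13.1]
contact_force: [-0.4, 0.4, 0.5]
t: 20.73
position: [440.0, 17.2, -11.8]
orientation: [0.0, 0.993, 0.117, 0.001]
contact_force: [-1.3, 0.3, 6.2]
gripper_width: 62.2
gripper_force: 31.6
```

Gripped by the lips. Now lift, shift toward the tray and press the rib onto its front rim.

```bash
echo '{"aperture": [55, 55, 55, 55, 55, 55, 55, 55], "sx": [0, 0, 0, 0, 14, 14.5, 0, 0], "sy": [0, 0, 0, 0, 0, 0, 0, 0], "sz": [-5, -10, -15, -6, 0, 0, 0, 0], "yaw": [0, 0, 0, 0, 0, 0, 0, 0]}' | python3 inch.py 30|grep -E 'pos|cont|wid'; echo '{"aperture": [55, 55, 55, 55, 55], "sx": [0, 0, 0, 0, 0], "sy": [0, 0, 0, 0, 0], "sz": [6, 5, 4, 3, 0], "yaw": [0, 0, 0, 0, 0]}' | python3 inch.py|grep -E 'pos|cont|wid';echo '{"aperture": [55, 55, 55, 55], "sx": [0, 0, 0, 0], "sy": [0, 0, 0, 0], "sz": [3, 3, 3, 0], "yaw": [0, 0, 0, 0]}' | python3 inch.py|grep -E 'pos|cont|wid'
```

```text
position: [467.3, 24.0, 23.4]
contact_force: [-0.2, -0.1, -1.3]
gripper_width: 61.4
position: [465.7, 23.9, 4.0]
contact_force: [-0.4, 0.2, 1.8]
gripper_width: 61.7
position: [466.9, 23.9, -4.3]
contact_force: [-0.2, -0.8, 3.5]
gripper_width: 61.8
```

```bash
echo '{"aperture": [55, 55, 55], "sx": [0, 0, 0], "sy": [0, 0, 0], "sz": [3, 3, 0], "yaw": [0, 0, 0]}' | python3 inch.py|grep -E 'pos|cont|wid';echo '{"aperture": [55, 55, 55], "sx": [0, 0, 0], "sy": [0, 0, 0], "sz": [1.5, 1.5, 0], "yaw": [0, 0, 0]}' | python3 inch.py|grep -E 'pos|cont|wid'
```

```text
position: [466.4, 23.9, -10.5]
contact_force: [-0.6, -0.6, 4.3]
gripper_width: 62.0
position: [466.0, 23.8, -13.3]
contact_force: [-2.7, -1.8, 4.2]
gripper_width: 62.1
```

```bash
echo '{"aperture": [55, 55, 55, 55], "sx": [-3, -3, -3, 0], "sy": [0, 0, 0, 0], "sz": [1, 1.2, 1.6, 0], "yaw": [0, 0, 0, 0]}' | python3 inch.py|grep -E 'pos|cont|wid';echo '{"aperture": [55, 55, 55, 55], "sx": [-3, -2, -1, 0], "sy": [0, 0, 0, 0], "sz": [2, 2.3, 1.5, 0], "yaw": [0, 0, 0, 0]}' | python3 inch.py|grep -E 'pos|cont|wid'
```

```text
position: [463.9, 22.7, -14.5]
contact_force: [4.4, 4.0, 9.9]
gripper_width: 62.2
position: [460.2, 21.3, -18.3]
contact_force: [0.0, 4.5, 23.5]
gripper_width: 61.6
```

```bash
echo '{"aperture": [55, 55, 55], "sx": [-3, -3, 0], "sy": [0, 0, 0], "sz": [-1.5, -1, 0], "yaw": [0, 0, 0]}' | python3 inch.py|grep -E 'pos|cont|wid'; python3 snap.py F
python3 - <<'E'
import pickle
from h import *
c,im=pickle.load(open("pics/F.pkl","rb"))
u,v=260,250
print(im[v-60:v+90:6,u-72:u+72:6].min(2))
E
```

```text
position: [451.3, 19.1, -17.8]
contact_force: [1.7, 0.4, 11.8]
gripper_width: 62.3
[451.484  19.112 -17.825]
[[ 21  28  26  25 180 204 203 202 202 202 201 202 201 198 210 214 221 229
  224 202  14  17  17  18]
 [ 24  33  30  27 151 204 205 202 203 203 203 202 202 202 203 203 202 202
  202 201  16  16  16  20]
 [ 27  26  27  28  49 204 209 214 222 230 224 224 225 220 214 206 198 186
  168 198  16  18  15  18]
 [ 21  19  24  26  13 205 203 202 202 202 202 202 202 203 202 202 202 202
  202 197  18  21  17  17]
 [ 26  19  19  27  11 202 202 203 203 203 203 203 202 202 202 202 202 203
  202 194  25  22  18  18]
 [ 29  19  20  25 149 202 203 202 202 202 203 202 202 202 202 203 202 202
  202 194 188  19  17  18]
 [ 41  26  25  21 175 191 202 202 202 202 203 202 203 202 202 202 201 202
  202 192 165  18  17  18]
 [ 37  30  27  20 173 184 202 203 203 203 202 202 202 202 200 201 201 201
  200 191 164   5  20  18]
 [ 38  33 176 173 173 169 201 200 201 201 201 200 201 201 202 201 202 202
  203 185 174 151 162  13]
 [108  19 173 145 172 172 175 175 173 172 172 174 174 173 174 174 174 174
  174 17
[... 834 characters left out ...]
40  45  31  44  30  30  28  28  28  29  28  38  41  30  32  54  26
   29  30  48  54  51  33]
 [ 17  52  30  42  47  28  30  32  31  27  29  43  29  32  39  33  41  37
   30  26  36  63  37  34]
 [ 35  52  37  30  48  39  32  30  28  26  27  29  33  34  33  40  43  34
   45  39  34  36  29  32]
 [ 33  39  40  34  45  43  27  30  27  27  28  35  34  33  42  45  49  37
   45  38  29  31  33  32]
 [ 22  36  34  33  40  29  35  29  30  28  29  34  30  34  36  32  28  32
   54  38  44  41  31  35]
 [ 21  35  44  31  33  33  31  28  30  32  30  39  47  38  39  29  29  32
   41  53  35  42  33  34]
 [ 22  57  68  21  22  21  20  21  21  23  61  41  34  47  29  24  20  21
   21  21  22  20  38  39]]
```

```bash
cat > ang.py <<'E'
import pickle,sys
from h import *
c,im=pickle.load(open(f"pics/{sys.argv[1]}.pkl","rb"))
m=(im.min(2)>90)
s=""
for v in range(130,300,5):
    r=m[v];a=b=260
    while a>0 and r[a-1]:a-=1
    while b<511 and r[b+1]:b+=1
    s+=f"{v}:{a}-{b}({b-a+1}) {im[v,262].min()} | "
print(s)
E
python3 ang.py F
```

```text
130:123-351(229) 163 | 135:124-351(228) 161 | 140:124-350(227) 164 | 145:142-354(213) 97 | 150:99-376(278) 165 | 155:100-375(276) 150 | 160:101-375(275) 172 | 165:102-374(273) 178 | 170:103-372(270) 214 | 175:210-306(97) 204 | 180:210-306(97) 228 | 185:211-306(96) 204 | 190:211-306(96) 202 | 195:212-305(94) 204 | 200:213-305(93) 201 | 205:213-305(93) 203 | 210:214-304(91) 202 | 215:213-307(95) 202 | 220:212-308(97) 202 | 225:211-310(100) 203 | 230:210-312(103) 203 | 235:209-322(114) 201 | 240:199-322(124) 206 | 245:199-324(126) 174 | 250:197-325(129) 174 | 255:196-327(132) 185 | 260:194-328(135) 173 | 265:194-321(128) 171 | 270:201-321(121) 204 | 275:201-321(121) 203 | 280:202-320(119) 201 | 285:260-260(1) 16 | 290:260-260(1) 32 | 295:260-260(1) 44 |
```

It's rolled to about 80°. Next I'll hook its lower edge inside the front rim and pull toward the robot, so the rim rolls it the rest of the way.

```bash
echo '{"aperture": [55, 55, 55, 55, 55, 55, 55, 55], "sx": [0, 0, 0, 15, 20, 16, 8, 0], "sy": [0, 0, 0, 0, 0, 0, 0, 0], "sz": [-8, -12, -8, 0, 0, 0, 0, 0], "yaw": [0, 0, 0, 0, 0, 0, 0, 0]}' | python3 inch.py 30|grep -E 'pos|cont|wid'; echo '{"aperture": [55, 55, 55, 55], "sx": [0, 0, 0, 0], "sy": [0, 0, 0, 0], "sz": [5, 5, 2, 0], "yaw": [0, 0, 0, 0]}' | python3 inch.py|grep -E 'pos|cont|wid'; echo '{"aperture": [55, 55, 55], "sx": [-2, -2, 0], "sy": [0, 0, 0], "sz": [0, 0, 0], "yaw": [0, 0, 0]}' | python3 inch.py|grep -E 'pos|cont|wid'
```

```text
position: [505.6, 33.1, 8.1]
contact_force: [0.2, -1.0, -1.3]
gripper_width: 62.3
position: [501.3, 32.7, -5.5]
contact_force: [-0.2, 0.0, -0.6]
gripper_width: 62.0
position: [499.1, 31.8, -4.2]
contact_force: [-0.6, 0.4, -0.7]
gripper_width: 61.9
```

```bash
echo '{"aperture": [55, 55, 55], "sx": [-2, -2, 0], "sy": [0, 0, 0], "sz": [0.2, 0.3, 0], "yaw": [0, 0, 0]}' | python3 inch.py|grep -E 'pos|cont|wid'; echo '{"aperture": [55, 55, 55], "sx": [-2, -2, 0], "sy": [0, 0, 0], "sz": [0.5, 0.7, 0], "yaw": [0, 0, 0]}' | python3 inch.py|grep -E 'pos|cont|wid'
```

```text
position: [497.9, 31.2, -3.9]
contact_force: [3.1, 1.5, -1.3]
gripper_width: 61.7
position: [497.1, 30.8, -4.1]
contact_force: [7.8, 4.2, 0.3]
gripper_width: 61.6
```

```bash
echo '{"aperture": [55, 55, 55], "sx": [-2, -2, 0], "sy": [0, 0, 0], "sz": [0.5, 0.5, 0], "yaw": [0, 0, 0]}' | python3 inch.py 22|grep -E 'pos|cont|wid'; echo '{"aperture": [55, 55, 55], "sx": [-2, -2, 0], "sy": [0, 0, 0], "sz": [0.7, 0.8, 0], "yaw": [0, 0, 0]}' | python3 inch.py|grep -E 'pos|cont|wid'; python3 snap.py G; python3 ang.py G
```

```text
position: [495.7, 30.2, -4.2]
contact_force: [9.3, 6.1, -0.3]
gripper_width: 61.6
position: [492.5, 29.1, -5.2]
contact_force: [8.0, 5.3, 3.0]
gripper_width: 61.9
[492.487  29.118  -5.152]
130:135-343(209) 147 | 135:135-343(209) 144 | 140:136-343(208) 143 | 145:136-342(207) 146 | 150:137-342(206) 144 | 155:137-342(206) 149 | 160:138-341(204) 117 | 165:138-341(204) 167 | 170:139-340(202) 170 | 175:140-340(201) 200 | 180:140-340(201) 166 | 185:141-339(199) 166 | 190:141-339(199) 170 | 195:142-339(198) 164 | 200:142-338(197) 169 | 205:143-338(196) 165 | 210:144-338(195) 167 | 215:144-337(194) 165 | 220:209-311(103) 166 | 225:122-360(239) 165 | 230:123-359(237) 165 | 235:124-359(236) 164 | 240:198-324(127) 169 | 245:197-325(129) 168 | 250:196-326(131) 168 | 255:195-327(133) 115 | 260:194-327(134) 203 | 265:202-320(119) 168 | 270:202-321(120) 165 | 275:201-321(121) 165 | 280:203-319(117) 153 | 285:204-264(61) 115 | 290:260-260(1) 13 | 295:260-260(1) 16 |
```

```bash
echo '{"aperture": [55, 55, 55], "sx": [-2, -2, 0], "sy": [0, 0, 0], "sz": [1, 1.2, 0], "yaw": [0, 0, 0]}' | python3 inch.py 22|grep -E 'pos|cont|wid'; echo '{"aperture": [55, 55, 55], "sx": [-2, -2, 0], "sy": [0, 0, 0], "sz": [1.4, 1.5, 0], "yaw": [0, 0, 0]}' | python3 inch.py|grep -E 'pos|cont|wid'
```

```text
position: [487.7, 27.8, -7.5]
contact_force: [7.5, 4.0, 4.0]
gripper_width: 62.2
position: [479.4, 26.2, -12.1]
contact_force: [3.7, -0.7, 2.2]
gripper_width: 61.6
```

```bash
echo '{"aperture": [55, 55, 55, 55, 55, 55], "sx": [0, 0, -15, -18, 0, 0], "sy": [0, 0, 0, 0, 0, 0], "sz": [-8, -8, -4, 0, 0, 0], "yaw": [0, 0, 0, 0, 0, 0]}' | python3 inch.py 25|grep -E 'pos|cont|wid'; python3 snap.py H; python3 ang.py H
python3 - <<'E'
import pickle
c,im=pickle.load(open("pics/H.pkl","rb"));print(im[170:300:5,188:340:6].min(2))
E
```

```text
position: [441.9, 18.6, 6.2]
contact_force: [-0.1, -0.4, -1.1]
gripper_width: 61.8
[443.636  18.596   6.488]
130:122-365(244) 114 | 135:122-365(244) 161 | 140:123-364(242) 176 | 145:124-364(241) 168 | 150:260-260(1) 18 | 155:260-260(1) 24 | 160:260-260(1) 20 | 165:208-314(107) 213 | 170:207-315(109) 215 | 175:206-316(111) 218 | 180:205-317(113) 220 | 185:205-317(113) 225 | 190:206-316(111) 183 | 195:207-315(109) 225 | 200:208-313(106) 183 | 205:209-312(104) 133 | 210:208-313(106) 183 | 215:207-313(107) 185 | 220:207-324(118) 183 | 225:196-325(130) 183 | 230:195-326(132) 182 | 235:194-327(134) 182 | 240:183-338(156) 223 | 245:195-327(133) 216 | 250:194-328(135) 216 | 255:193-329(137) 187 | 260:194-321(128) 229 | 265:202-321(120) 216 | 270:201-322(122) 216 | 275:201-322(122) 223 | 280:203-320(118) 174 | 285:260-260(1) 25 | 290:260-260(1) 42 | 295:260-260(1) 55 | 
[[ 21  22  27  25 216 215 215 215 215 215 215 215 216 215 215 216 214 214
  213 213 212 216  20  24  19  21]
 [ 28  31  33 157 217 218 218 218 218 218 218 218 218 218 217 218 218 218
  218 219 217 204  21  21  20  21]
 [ 24  2
[... 1908 characters left out ...]
16 216 216
  216 216 216 216 217  17  18  21]
 [ 19  20   0 202 200 216 216 216 216 216 216 217 216 216 216 216 216 216
  216 215 215 215 221  15  15  20]
 [ 21  19  46 219 221 224 226 235 235 234 233 230 225 221 217 213 212 208
  203 201 198 193 195  16  17  18]
 [ 18  19  38 175 177 175 175 174 174 175 173 175 174 173 182 181 182 180
  171 170 171 171 102  16  18  18]
 [ 21  20  33  59   6  20  12  15  13  17  18  22  23  33  34  40  31  39
   47  37  33  32  36  14  17  17]
 [ 20  17  37  46  39  32  34  38  30  37  32  43  42  41  53  33  30  38
   53  46  47  37  44  32  14  17]
 [ 18  88  39  33  40  33  37  37  30  31  57  57  62  49  33  38  33  38
   46  47  44  50  38  50  17  16]]
```

By geometry the cover now sits at about 55° (rib tip (45,69), block edge (5,62) in tool axes). Pressing it down on the worktop should roll it flatter.

```bash
echo '{"aperture": [55, 55, 55, 55, 55], "sx": [0, 0, 0, 0, 0], "sy": [0, 0, 0, 0, 0], "sz": [8, 8, 6, 2, 0], "yaw": [0, 0, 0, 0, 0]}' | python3 inch.py 25|grep -E 'pos|cont|wid'; echo '{"aperture": [55, 55, 55], "sx": [-1, -1, 0], "sy": [0, 0, 0], "sz": [2, 2, 0], "yaw": [0, 0, 0]}' | python3 inch.py|grep -E 'pos|cont|wid'; echo '{"aperture": [55, 55, 55], "sx": [-1, -1, 0], "sy": [0, 0, 0], "sz": [2, 2, 0], "yaw": [0, 0, 0]}' | python3 inch.py|grep -E 'pos|cont|wid'
```

```text
position: [443.3, 18.7, -18.8]
contact_force: [0.1, 0.3, -1.1]
gripper_width: 61.6
position: [441.9, 18.2, -21.8]
contact_force: [-0.3, 0.2, -1.3]
gripper_width: 61.9
position: [440.1, 17.5, -25.3]
contact_force: [-1.4, 0.2, 4.4]
gripper_width: 61.8
```

```bash
echo '{"aperture": [55, 55, 55], "sx": [-1, -1, 0], "sy": [0, 0, 0], "sz": [2, 1.5, 0], "yaw": [0, 0, 0]}' | python3 inch.py|grep -E 'pos|cont|wid'; echo '{"aperture": [55, 55, 55], "sx": [-1, 0, 0], "sy": [0, 0, 0], "sz": [1.5, 0, 0], "yaw": [0, 0, 0]}' | python3 inch.py|grep -E 'pos|cont|wid';  python3 snap.py I; python3 ang.py I
```

```text
position: [438.3, 17.0, -28.7]
contact_force: [-2.3, -1.4, 7.0]
gripper_width: 61.6
position: [437.9, 16.9, -30.1]
contact_force: [-2.7, -0.5, 4.2]
gripper_width: 61.7
[437.784  16.913 -30.13 ]
130:83-391(309) 165 | 135:84-391(308) 166 | 140:85-390(306) 170 | 145:86-389(304) 168 | 150:260-260(1) 21 | 155:260-260(1) 25 | 160:260-260(1) 21 | 165:260-260(1) 22 | 170:260-260(1) 29 | 175:260-260(1) 22 | 180:260-260(1) 25 | 185:260-260(1) 25 | 190:208-314(107) 236 | 195:206-315(110) 233 | 200:203-320(118) 217 | 205:201-321(121) 231 | 210:201-322(122) 231 | 215:200-322(123) 232 | 220:193-327(135) 234 | 225:193-328(136) 234 | 230:193-328(136) 226 | 235:193-329(137) 220 | 240:183-338(156) 206 | 245:192-329(138) 140 | 250:193-328(136) 233 | 255:193-328(136) 233 | 260:193-319(127) 233 | 265:203-320(118) 237 | 270:203-320(118) 234 | 275:202-320(119) 234 | 280:202-321(120) 232 | 285:202-320(119) 218 | 290:260-260(1) 40 | 295:260-260(1) 32 |
```

The cover is past its tipping point (well under 54°), so I'll release it to fall onto its base and check.

```bash
echo '{"aperture": [76, 76, 76, 76, 76, 76], "sx": [0, 0, 0, 0, 0, 0], "sy": [0, 0, 0, 0, 0, 0], "sz": [0, 0, 0, 0, 0, -15], "yaw": [0, 0, 0, 0, 0, 0]}' | python3 inch.py|grep -E 'pos|cont|wid'; echo '{"aperture": [76, 76, 76, 76, 76, 76, 76], "sx": [0, 0, 0, 0, 0, 0, 0], "sy": [0, 0, 0, 0, 0, 0, 0], "sz": [-35, -35, -35, -35, -20, 0, 0], "yaw": [0, 0, 0, 0, 0, 0, 0]}' | python3 inch.py|grep -E 'pos|cont|wid'; python3 snap.py J; python3 ang.py J;python3 - <<'E'
import pickle
c,im=pickle.load(open("pics/J.pkl","rb"));print(im[180:270:4,220:304:4].min(2))
E
```

```text
position: [434.8, 17.1, -17.4]
contact_force: [-0.3, 0.1, -0.1]
gripper_width: 75.8
position: [438.7, 17.0, 145.9]
contact_force: [0.1, 0.5, -0.8]
gripper_width: 76.0
[437.153  17.026 144.28 ]
130:260-260(1) 24 | 135:260-260(1) 20 | 140:260-260(1) 21 | 145:260-260(1) 23 | 150:260-260(1) 19 | 155:260-283(24) 112 | 160:236-284(49) 211 | 165:236-284(49) 215 | 170:231-290(60) 214 | 175:231-290(60) 157 | 180:231-290(60) 214 | 185:237-284(48) 209 | 190:237-284(48) 168 | 195:238-284(47) 224 | 200:260-260(1) 32 | 205:260-260(1) 18 | 210:260-260(1) 21 | 215:260-260(1) 21 | 220:260-260(1) 26 | 225:260-260(1) 30 | 230:260-260(1) 36 | 235:260-260(1) 76 | 240:260-260(1) 76 | 245:260-260(1) 77 | 250:260-260(1) 77 | 255:260-260(1) 78 | 260:260-260(1) 79 | 265:260-260(1) 77 | 270:260-260(1) 77 | 275:260-260(1) 79 | 280:260-260(1) 77 | 285:260-260(1) 78 | 290:260-260(1) 76 | 295:260-260(1) 77 | 
[[ 43  39  37 255 247 247 235 213 215 215 215 215 214 215 215 211 172 198
   13  22  20]
 [ 34  27  30 255 255 245 204 209 209 208 210 210 210 211 211 207 144  63
   20  23  21]
 [ 32  37  27  31   0 243 207 
[... 1139 characters left out ...]
6  76  77  76  76  75  76  76  76  75  75  74  63  60 112  95
  199 196 199]
 [ 75  78  77  77  77  76  74  76  77  77  77  77  77  80  72 104 108  46
  197 195 194]
 [ 75  75  75  77  77  76  75  77  76  75  75  77  78  80  79 109 105 177
  192 192 195]
 [ 75  76  77  73  75  75  74  76  76  75  77  79  78  78  77 106 105 199
  198 203 204]
 [ 77  75  78  77  77  75  76  74  76  78  79  77  79  81  78 105  68 208
  211 214 215]
 [ 75  77  75  76  76  76  76  75  75  75  77  77  76  79  78 105 206 214
  213 216 214]
 [ 78  78  77  77  77  76  76  75  76  78  77  78  79  80  79 109 226 215
  215 215 215]
 [ 79  78  77  77  77  75  75  77  77  77  77  76  79  80  79  92 161 217
  219 218 214]]
```

The cover now looks flat and upright: 48 × 42 px matches 51 × 44 mm, with the lips centred. I'll measure its pose and the rib.

Run:
```python
import pickle
from h import *
c,im=pickle.load(open("pics/J.pkl","rb"));s=bot.sense();print(s["t"])
m,ce,st=blob(im.min(2)>95,(261,177),20);print(st,ce)
print("col",[int(x) for x in im[155:200,255].min(1)]);print("col",[int(x) for x in im[155:200,270].min(1)])
for v in (160,163,166,169,172,176,180,184,188,192): 
    print(v,[int(x) for x in im[v,228:294:2].min(1)])
Rm=q2R(s["orientation"]);T=s["position"]
h=hull(m);P=plane(c,h,5)[:,:2].astype(np.float32);print(cv2.minAreaRect(P),"tool yaw",np.degrees(np.arctan2(Rm[1,0],Rm[0,0])))
```

```text
29.5667
[ 231  155   60   42 2208] [260.46 175.55]
col [75, 167, 222, 213, 214, 212, 143, 234, 211, 170, 215, 211, 211, 210, 211, 213, 218, 125, 138, 141, 165, 160, 117, 135, 203, 214, 214, 212, 209, 209, 208, 207, 208, 208, 213, 158, 164, 175, 215, 212, 218, 217, 0, 13, 19]
col [114, 195, 218, 211, 210, 211, 185, 222, 211, 170, 215, 210, 211, 210, 211, 214, 202, 126, 136, 136, 192, 180, 152, 130, 214, 216, 217, 214, 212, 212, 210, 209, 208, 208, 206, 157, 204, 184, 213, 213, 223, 119, 1, 21, 22]
160 [38, 39, 41, 23, 193, 255, 254, 254, 255, 255, 202, 208, 210, 212, 212, 211, 211, 211, 211, 211, 211, 211, 212, 213, 213, 212, 211, 212, 166, 5, 17, 15, 16]
163 [43, 41, 33, 23, 182, 255, 254, 254, 255, 255, 206, 210, 210, 212, 212, 212, 213, 212, 212, 212, 213, 211, 213, 212, 223, 224, 208, 212, 165, 4, 15, 16, 20]
166 [39, 39, 88, 76, 145, 255, 254, 254, 240, 209, 210, 211, 211, 211, 211, 211, 211, 211, 211, 211, 211, 210, 211, 211, 211, 211, 210, 212, 178, 177, 183, 93, 13]
169 [46, 5, 255, 254, 246, 254, 254, 254, 242, 207, 211, 210, 210, 210, 211, 211, 210, 210, 210, 211, 211, 211, 
[... 467 characters left out ...]
16, 215, 214, 215, 215, 214, 216, 215, 215, 215, 216, 211, 192, 172, 197, 198, 104, 13]
184 [30, 19, 255, 255, 255, 255, 245, 255, 204, 208, 209, 208, 209, 209, 208, 208, 210, 210, 210, 210, 210, 212, 211, 211, 211, 211, 207, 191, 144, 65, 63, 31, 20]
188 [27, 29, 31, 27, 0, 255, 243, 241, 207, 208, 208, 207, 208, 208, 208, 208, 208, 207, 208, 208, 207, 208, 208, 208, 207, 208, 202, 191, 119, 15, 20, 17, 15]
192 [39, 38, 34, 26, 0, 255, 255, 255, 227, 180, 180, 177, 176, 175, 172, 168, 132, 114, 186, 185, 186, 184, 168, 168, 168, 167, 197, 199, 119, 18, 19, 17, 18]
((443.7472229003906, 18.6263370513916), (44.863922119140625, 63.89152908325195), 13.441120147705078) tool yaw 13.449710855808677
```

Run:
```python
import pickle
from h import *
c,im=pickle.load(open("pics/J.pkl","rb"))
print("rib",plane(c,[(260.8,184.5),(243,184.5),(280,184.5),(261,178.5),(261,190.5)],48))
todelta([443,18.6,140],[np.cos(.2346),np.sin(.2346)])
```

```text
rib [[444.395  18.511  48.   ]
 [440.532  34.688  48.   ]
 [448.564   1.057  48.   ]
 [450.003  19.661  48.   ]
 [438.811  16.981  48.   ]]
pos [437.153  17.026 144.28 ] tool delta [ 6.053 -0.17   4.28 ]
turn so tool y || vec: -1.570654593290037
```

The rib top centre is at (444.2, 18.5), yaw 13.4°. I'll turn the tool by -90° and grip the rib along its thickness.

```bash
echo '{"aperture": [50, 50, 50, 50, 50, 50, 50, 50], "sx": [0, 0, 0, 0, 0, 0, 0, 0], "sy": [0, 0, 0, 0, 0, 0, 0, 0], "sz": [0, 0, 0, 0, 0, 0, 0, 0], "yaw": [-0.121, -0.121, -0.121, -0.121, -0.121, -0.121, -0.121, -0.121]}' | python3 inch.py|head -2;  echo '{"aperture": [50, 50, 50, 50, 50, 50, 50], "sx": [0, 0, 0, 0, 0, 0, 0], "sy": [0, 0, 0, 0, 0, 0, 0], "sz": [0, 0, 0, 0, 0, 0, 0], "yaw": [-0.121, -0.121, -0.121, -0.121, -0.121, 0, 0]}' | python3 inch.py|head -3
python3 - <<'E'
from h import *
todelta([444.1,18.5,3],[np.cos(.2346),np.sin(.2346)])
E
```

```text
t: 30.23
position: [435.3, 17.1, 141.9]
t: 30.82
position: [435.9, 17.1, 142.6]
orientation: [-0.002, 0.62, 0.785, -0.001]
pos [435.851  17.078 142.586] tool delta [ -0.702   8.909 139.551]
turn so tool y || vec: -0.0007409267974578526
```

```bash
echo '{"aperture": [50, 45, 45, 45, 45, 45, 45, 45], "sx": [0, 0, 0, 0, 0, 0, 0, 0], "sy": [8, 0, 0, 0, 0, 0, 0, 0], "sz": [20, 35, 35, 25, 14, 8, 2, 0], "yaw": [0, 0, 0, 0, 0, 0, 0, 0]}' | python3 inch.py|grep -E 'pos|cont|wid'; echo '{"aperture": [4, 4, 4, 4, 4, 4, 4], "sx": [0, 0, 0, 0, 0, 0, 0], "sy": [0, 0, 0, 0, 0, 0, 0], "sz": [0, 0, 0, 0, 0, 0, 0], "yaw": [0, 0, 0, 0, 0, 0, 0]}' | python3 inch.py 40|grep -E 'pos|cont|wid|grip'
```

```text
position: [444.8, 18.9, 5.0]
contact_force: [-0.9, -0.6, 0.1]
gripper_width: 45.2
position: [446.8, 18.8, 6.8]
contact_force: [0.3, 0.3, 6.0]
gripper_width: 10.5
gripper_force: 41.3
```

```bash
echo '{"aperture": [4, 4, 4, 4, 4, 4, 4, 4], "sx": [0, 0, 0, 0, 0, -15, -30, -36], "sy": [0, 0, 0, 0, 0, -2, -3, -4], "sz": [-5, -10, -15, -20, -15, 0, 0, 0], "yaw": [0, 0, 0, 0, 0, 0, 0, 0]}' | python3 inch.py 90|grep -E 'pos|cont|wid|grip'; echo '{"aperture": [4, 4, 4, 4, 4, 4, 4, 4], "sx": [-36, -36, -36, -30, -15, -5, 0, 0], "sy": [-4, -4, -4, -4, -2, 0, 0, 0], "sz": [0, 0, 0, 0, 0, 0, 0, 0], "yaw": [0, 0, 0, 0, 0.11, 0.11, 0.11, 0.11]}' | python3 inch.py|grep -E 'pos|cont|wid|grip'; echo '{"aperture": [4, 4, 4], "sx": [0, 0, 0], "sy": [0, 0, 0], "sz": [0, 0, 0], "yaw": [0.105, 0, 0]}' | python3 inch.py|grep -E 'pos|cont|wid|grip'; python3 snap.py K
python3 - <<'E'
from h import *
print(bot.sense()["t"]);a=np.radians(-17.8);todelta([475.9,-220.1,60],[np.cos(a),np.sin(a)])
E
```

```text
position: [455.3, -61.5, 71.4]
contact_force: [0.3, -0.9, -1.0]
gripper_width: 9.0
gripper_force: 92.1
position: [474.1, -220.5, 70.8]
contact_force: [-1.1, 0.1, -1.3]
gripper_width: 9.1
gripper_force: 92.2
position: [474.3, -219.7, 70.7]
contact_force: [-0.6, 0.4, -0.5]
gripper_width: 9.4
gripper_force: 92.2
[ 474.357 -219.711   70.691]
33.7
pos [ 474.357 -219.711   70.691] tool delta [ 0.092  1.591 10.69 ]
turn so tool y || vec: 0.005260572847969991
```

Run:
```python
import pickle
from h import *
c,im=pickle.load(open("pics/K.pkl","rb"));s=bot.sense();Rm=q2R(s["orientation"]);T=s["position"]
def tp(x,y,z): return T*[1,1,0]+[0,0,z]+Rm[:,0]*x+Rm[:,1]*y
U=63.9
for n,p in dict(lipend=(32,0,U+3.5),lipL=(32,-10,U+3.5),lipR=(32,10,U+3.5),blkL=(25.5,-22,U+10),blkR=(25.5,22,U+10),ribL=(20,-6,U+48),ribR=(20,6,U+48)).items():print(n,proj(c,tp(*p))[0].round(1))
g=im.min(2).astype(int)
for v in range(150,232,4): print(v,g[v,195:330:4])
```

```text
lipend [261.2 178.6]
lipL [244.6 178.6]
lipR [277.8 178.6]
blkL [223.7 191.8]
blkR [298.7 191.8]
ribL [248.5 224. ]
ribR [274.1 224. ]
150 [ 40  47  50  35  92 253 253 253 252 253 253 253 252 182  36 203 190 255
 255 255 217  46 199 189 193 188 200 196 198 197  29  26  31  27]
154 [ 35  41  35  38  32 251 253 253 253 253 253 253 253 182 102  43  45  44
  44  44  37 131 203 179 255 188 198 196 195 199  21  25  34  27]
158 [ 30  40  40  44  42 255 254 255 190 194 194 205 195 180 161 192 190 188
 187 186 191  95 205 197 255 188 207 200 197 199  22  24  36  28]
162 [ 30  32  31  53  47 253 254  36  63  62  62  61  63 210 189 180 180 178
 179 177 173 198  57  62  63  63  63  57 204 201  32  25  25  31]
166 [ 35  29  45  46  42 245 255 158 107 164 163 164 171 255 249  99  99  99
 103  63  50 183  47 175  99  98  85  89  88 208  23  27  35  27]
170 [ 33  30  35  33  35 140 255 157 112  90  85  98 113 159 255 177 255 179
 189 192 191 182  66  63  63 102 111 107 109 201  23  24  28  35]
174 [ 31  29  35  33  35 149 255 156 114  63 189   0   0   0   0   0   0   0
   0   0   0   0   0   0 188  
[... 1337 characters left out ...]
37  39  45  27 253 151 255 255 255 255 222 223 162 149 147 147
 148 134 223 222 185 220 223 227  72  93 191  16  25  24  38  37]
218 [ 36  44  42  43  36  26 216 151 242 255 255 209 223 224 161 150 149 146
 148 140 223 222 203 230 223 228  77  93 191  18  25  21  39  37]
222 [ 36  44  54  41  35  45 255 148 255 255 255 255 221 226 241 246 246 244
 245 187 225 223 185 223 223 228  80  93 189  20  30  37  42  36]
226 [ 36  44  36  38  45  32 255 149 255 255 255 209 223 226 255 255 255 255
 255 214 221 222 190 217 223 231  72  93 188  20  34  40  36  37]
230 [ 34  48  43  39  47  33 255 163 255 255 255 215 222 227 255 255 255 255
 247 215 209 222 181 215 222 240  73  92 199  22  24  36  37  43]
```

In the hand the cover is level and centred: lip end at cols 245–277, row 177, where predicted. Fine alignment, then down.

```bash
echo '{"aperture": [4, 4, 4, 4, 4, 4], "sx": [0, 0, 0, 0, 0, 0], "sy": [1.6, 0, 0, 0, 0, 0], "sz": [0, 8, 8, 5, 0, 0], "yaw": [0.005, 0, 0, 0, 0, 0]}' | python3 inch.py 100|grep -E 'pos|cont|wid|grip'
python3 - <<'E'
from h import *
a=np.radians(-17.8);todelta([475.9,-220.1,45],[np.cos(a),np.sin(a)])
E
```

```text
position: [475.3, -219.9, 48.5]
contact_force: [0.3, 0.9, -0.2]
gripper_width: 9.1
gripper_force: 100.5
pos [ 475.295 -219.856   48.469] tool delta [-0.047  0.658  3.468]
turn so tool y || vec: -0.002017997386030368
```

```bash
for i in 1 2; do :; done; echo '{"aperture": [4, 4, 4, 4], "sx": [0, 0, 0, 0], "sy": [0.5, 0, 0, 0], "sz": [3, 3, 2, 0], "yaw": [0, 0, 0, 0]}' | python3 inch.py|grep -E 'pos|cont'; echo '{"aperture": [4, 4, 4], "sx": [0, 0, 0], "sy": [0, 0, 0], "sz": [2, 2, 0], "yaw": [0, 0, 0]}' | python3 inch.py|grep -E 'pos|cont'; echo '{"aperture": [4, 4, 4], "sx": [0, 0, 0], "sy": [0, 0, 0], "sz": [1, 1, 0], "yaw": [0, 0, 0]}' | python3 inch.py|grep -E 'pos|cont'
```

```text
position: [476.3, -220.3, 41.1]
contact_force: [0.6, -0.2, -0.9]
position: [476.8, -220.2, 37.4]
contact_force: [0.2, 1.9, -0.1]
position: [477.1, -220.4, 35.8]
contact_force: [0.6, 2.4, 1.2]
```

```bash
echo '{"aperture": [4, 4, 4], "sx": [0, 0, 0], "sy": [0, 0, 0], "sz": [1.5, 1.5, 0], "yaw": [0, 0, 0]}' | python3 inch.py 110|grep -E 'pos|cont|wid'; echo '{"aperture": [4, 4, 4], "sx": [0, 0, 0], "sy": [0, 0, 0], "sz": [1.5, 1.5, 0], "yaw": [0, 0, 0]}' | python3 inch.py|grep -E 'pos|cont|wid'; echo '{"aperture": [4, 4, 4], "sx": [0, 0, 0], "sy": [0, 0, 0], "sz": [1.5, 1.5, 0], "yaw": [0, 0, 0]}' | python3 inch.py|grep -E 'pos|cont|wid'
```

```text
position: [477.8, -221.2, 33.6]
contact_force: [1.0, 1.7, 5.7]
gripper_width: 8.5
position: [477.6, -221.1, 30.1]
contact_force: [1.2, 0.7, 0.5]
gripper_width: 8.8
position: [476.7, -221.0, 26.5]
contact_force: [-0.4, 0.2, 4.1]
gripper_width: 8.6
```

```bash
echo '{"aperture": [4, 4, 4], "sx": [0, 0, 0], "sy": [0, 0, 0], "sz": [1.5, 1, 0], "yaw": [0, 0, 0]}' | python3 inch.py 120|grep -E 'pos|cont|wid'; echo '{"aperture": [4, 4, 4], "sx": [0, 0, 0], "sy": [0, 0, 0], "sz": [1.5, 1, 0], "yaw": [0, 0, 0]}' | python3 inch.py|grep -E 'pos|cont|wid'
```

```text
position: [476.8, -221.0, 24.7]
contact_force: [-1.1, 0.7, 7.8]
gripper_width: 8.4
position: [477.0, -221.1, 23.5]
contact_force: [-2.7, 0.7, 15.4]
gripper_width: 8.3
```

```bash
echo '{"aperture": [4, 4, 4, 4, 4], "sx": [0, 0, 0, 0, 0], "sy": [0, 0, 0, 0, 0], "sz": [1, 0.5, 0, 0, 0], "yaw": [0, 0, 0, 0, 0]}' | python3 inch.py 120|grep -E 't:|pos|ori|cont|wid'; python3 snap.py L
python3 - <<'E'
import pickle
from h import *
c,im=pickle.load(open("pics/L.pkl","rb"));s=bot.sense();Rm=q2R(s["orientation"]);T=s["position"];print(s["ft_torque"])
H=np.array([476.4,-220.6,0])
def tp(x,y,z): return H+[0,0,z]+Rm[:,0]*x+Rm[:,1]*y
U=16.6
for n,p in dict(lipbase=(25.5,0,U+3.5),lipend=(32,0,U+3.5),blktop=(25.5,0,U+10),hookunder=(32,0,24),hookin=(29,0,26),wall=(34.5,0,36)).items():print(n,proj(c,tp(*p))[0].round(1))
g=im.min(2).astype(int)
for v in range(160,204,2): print(v,g[v,225:300:4])
E
```

```text
t: 36.7
position: [477.2, -221.2, 23.4]
orientation: [0.0, 0.809, 0.588, -0.0]
contact_force: [-5.6, 2.5, 23.9]
gripper_width: 8.7
[ 477.151 -221.154   23.393]
[0.495 1.09  0.024]
lipbase [259.6 188.6]
lipend [259.6 178.1]
blktop [259.5 191.3]
hookunder [259.5 179.6]
hookin [259.5 185.3]
wall [259.4 179.8]
160 [253 253 253 139  79 180 200 198 255 189 192 190 142  87 189 192 255 190
 194]
162 [253 253 253  92 107 153 173 170 170 168 173 174 132 109 186 192 255 252
 188]
164 [252 254 254  86 161  50  60  61  61  61  60  60  46 141 171 191 255 251
 187]
166 [255 255 254 165 172  63  63  62  64  63  63  63  61 189 174 193 192 251
 231]
168 [184 200 255 162 167  59  58  60  59  58  58  61  55  97 178 200 205 255
 195]
170 [ 41  41  39 152 164 185 184 185 184 182 181 178 184 103  67  46  44  44
  45]
172 [ 64  64  64 157 139 179 176 174 175 173 172 170 175  92  67  63  63  63
  64]
174 [ 63  64  64 188 192 180 179 177 177 176 174 173 173 201  95  64  64  64
  64]
176 [ 60  60  63 184 184 115 115 116 115 117 114 114 111 189  77  62  63  61
  62]
178 [129 130  82 255 229  97 100 100 100 101 
[... 333 characters left out ...]
55 255 255  75   1  68  75  89
 103]
188 [157 129 129 133 154 139 112 113 108 109 105 105 111 121 152 132 133 129
  31]
190 [127 160 162 163 188 190 194 197 197 180 200 201 202 201 202 178 181 180
  47]
192 [255 255 255 255 255 255 255 255 255 255 255 255 255 255 255 255 255 255
 174]
194 [255 254 254 254 255 255 255 255 255 255 254 255 255 255 255 255 254 255
 167]
196 [255 254 254 255 255 255 242 255 255 255 255 255 219 255 245 210 255 202
 122]
198 [255 254 255 255 255 255 221 255 255 255 219 222 224 221 224 228 224 210
 119]
200 [255 255 249 233 255 255 224 197 247 181 184 229 224 224 224 212 226 215
 120]
202 [255 255 253 247 246 222 227 148 145 147 147 130 224 224 224 221 218 225
 115]
```

The +y catch covers the lip end: lip visible only at rows 183–187, hook at rows 170–182. The cover is bottomed out at about 24 N. I'll ease the small side load and check it's steady.

```bash
echo '{"aperture": [4, 4, 4, 4, 4, 4], "sx": [0, 0, 0, 0, 0, 0], "sy": [-0.6, 0, 0, 0, 0, 0], "sz": [0, 0, 0, 0, 0, 0], "yaw": [0, 0, 0, 0, 0, 0]}' | python3 inch.py 120|grep -E 't:|pos|cont|wid'; echo '{"aperture": [4, 4, 4, 4, 4, 4, 4, 4], "sx": [0, 0, 0, 0, 0, 0, 0, 0], "sy": [0, 0, 0, 0, 0, 0, 0, 0], "sz": [0, 0, 0, 0, 0, 0, 0, 0], "yaw": [0, 0, 0, 0, 0, 0, 0, 0]}' | python3 inch.py|grep -E 't:|pos|ori|cont|wid'
python3 - <<'E'
from h import *
# check lid still standing: top-view white blob & -y catch region in scene/top views
T=bot.snapshot("top")[:,:,::-1];ct=bot.get_calibration("top");u,v=proj(ct,[689.5,44.8,62])[0];print(u,v)
m,ce,st=blob(T.min(2)>130,(u,v),12);print(st,cv2.minAreaRect(plane(ct,hull(m),56)[:,:2].astype(np.float32)))
E
```

```text
t: 37.25
position: [477.1, -221.2, 23.4]
contact_force: [-5.3, 3.4, 22.9]
gripper_width: 8.3
t: 37.92
position: [477.1, -221.2, 23.4]
orientation: [0.001, 0.809, 0.588, 0.0]
contact_force: [-4.6, 2.7, 23.5]
gripper_width: 8.2
251.6796224539182 164.6606411344675
[ 229  146   49   41 1297] ((687.6025390625, 41.403465270996094), (98.90229797363281, 131.3310546875), 13.602853775024414)
```

```bash
python3 -c "
from station import bot
print(bot.finish_job())"
```

```text
the job is handed in; nothing more can be done
None
```

I handed the job in at about 38 s with the lid upright on the worktop and the cover held pressed at its stop with about 23 N. My low lid carry tipped the cover over the tray rim, so I righted it on the worktop and took it by its rib from there; I saw the +y catch over its lip, but the -y catch I inferred only from the pressing force.

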